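Clear, oil and spin-check the bench extractor fan, then refit its guard

TASK

The dust extractor fan on the cigar-rolling bench has swallowed cut cigar ends and wears a guard that is too big for it: lift that guard off and lay it on the cork mat, pick every cigar end out from between the paddles (one may lie on the bench) into the scrap tin, then push the oiler's plunger right down and let it come back up, and then flick the impeller round by hand and take the hand away, so that you see it run on freely by itself for about a turn. Last, pick out the inlet guard of the size that belongs to this fan and lay it in the recess of the housing rim, sitting flat all round; leave the smallest guard off the fan and the tin standing and leave the glue pot where it is.

Things in the scene. Friction and masses are not known exactly. Their poses are not given: they have to be found in the camera images.
- seat (a point): Extractor fan with its inlet facing up: round grey metal housing fixed to the bench, outside diameter 214, rim top 54 above the bench, open at the top, with a duct and black hose collar (58 high) on one side. This point is on its vertical axis at the height of the ledge (48 above the bench). The ledge is the floor of a round recess in the rim, 204 in diameter and 6 deep, in which the guard lies; inside the ledge the opening is 190 in diameter. z points up
- rotor (a point): The fan's impeller: aluminium back plate of diameter 178 with a hub of diameter 36 and four straight upright radial paddles, 90 degrees apart, 3 thick, 26 high, from the hub out to radius 89. This point is on the axis at the top edge of the paddles (42 above the bench, 6 below the ledge); the top of the back plate, on which the cigar ends lie, is 26 below it. Its x axis points out along one of the paddles and turns with them, z up
- impeller (a joint): Angle turned by the impeller since the start, rad, without limit, positive anticlockwise seen from above. The bearing is very free: pushed to 2 rad/s or more it coasts for more than a turn, either way
- oiler_top (a point): Centre of the top of the oiler's plunger: black button of diameter 34 on a steel stem, on the fixed amber oil bottle (diameter 54) on a bracket beside the housing, 163 from the fan's axis; its top stands 88 above the bench. It is pushed straight down
- oiler (a joint): Travel of the oiler's plunger, m: 0 up, 0.008 fully down; a spring returns it (2 N at rest, 6 N fully down)
- end_1_mid (a point): Centre of a cut end of a box-pressed cigar: dark brown firm block 34 long (its x axis), 16 wide and 16 high, 12 g; it starts flat on the impeller's back plate between two paddles, pointing roughly outwards. There are three to five such ends in all, an absent one is None
- end_2_mid (a point): Centre of a cut end of a box-pressed cigar: dark brown firm block 34 long (its x axis), 16 wide and 16 high, 12 g; it starts flat on the impeller's back plate between two paddles, pointing roughly outwards. There are three to five such ends in all, an absent one is None
- end_3_mid (a point): Centre of a cut end of a box-pressed cigar: dark brown firm block 34 long (its x axis), 16 wide and 16 high, 12 g; it starts flat on the impeller's back plate between two paddles, pointing roughly outwards. There are three to five such ends in all, an absent one is None
- end_4_mid (a point): Centre of a cut end of a box-pressed cigar: dark brown firm block 34 long (its x axis), 16 wide and 16 high, 12 g; it starts flat on the impeller's back plate between two paddles, pointing roughly outwards. There are three to five such ends in all, an absent one is None
- end_5_mid (a point): Centre of a cut end of a box-pressed cigar: dark brown firm block 34 long (its x axis), 16 wide and 16 high, 12 g; it starts flat on the bench near the fan. There are three to five such ends in all, an absent one is None
- guard_a_knob (a point): Lift-out inlet guard, round steel grille of diameter 180, 5 thick, about 0.25 kg, with an upright black knob at its centre (diameter 24, from 5 to 35 above its underside). This point is in the knob, on its axis, 20 above the underside. z is the guard's axis. Starts on the bench
- guard_b_knob (a point): Lift-out inlet guard, round steel grille of diameter 198, 5 thick, about 0.25 kg, with an upright black knob at its centre (diameter 24, from 5 to 35 above its underside). This point is in the knob, on its axis, 20 above the underside. z is the guard's axis. Starts on the bench. It is the one that fits the fan's recess
- guard_c_knob (a point): Lift-out inlet guard, round steel grille of diameter 216, 5 thick, about 0.25 kg, with an upright black knob at its centre (diameter 24, from 5 to 35 above its underside). This point is in the knob, on its axis, 20 above the underside. z is the guard's axis. Starts lying on top of the fan's rim (underside 54 above the bench), too big for the recess
- tin: Scrap tin: loose open round steel tin, outside diameter 116, 50 high, wall 3, standing on the bench. Origin at the centre of its underside
- mat: Round cork mat fixed on the bench, diameter 200, 3 thick, empty at the start. Origin at the centre of its underside
- gluepot: Small white pot of paste with a stick, diameter 62, 55 high, loose, not part of the job. Origin at the centre of its underside
Mind the look-alikes: they are no part of the job. Of the things shaped like the mat, the cork one is meant.

How it is judged:
On the way, in this order (a step that is already met when the one before it is completed fails the run):
1. every cigar end lies in the scrap tin, let go (horizontal distance between each of end_1_mid, end_2_mid, end_3_mid, end_4_mid, end_5_mid and tin below 0.056 m and z of end_1_mid in the frame of tin between 0 and 0.055 m and z of end_2_mid in the frame of tin between 0 and 0.055 m and z of end_3_mid in the frame of tin between 0 and 0.055 m and z of end_4_mid in the frame of tin between 0 and 0.055 m and z of end_5_mid in the frame of tin between 0 and 0.055 m and contact force between the fingers and end_1 below 0.1 N and contact force between the fingers and end_2 below 0.1 N and contact force between the fingers and end_3 below 0.1 N and contact force between the fingers and end_4 below 0.1 N and contact force between the fingers and end_5 below 0.1 N), for 0.2 s.
2. the oiler's plunger is pushed down (more than 6 mm) (value of joint oiler above 0.006 m), for 0.05 s.
3. the plunger is back up (value of joint oiler below 0.001 m), for 0.1 s.
4. the impeller turns by itself, touched by nothing, at more than 1 rad/s for 1.5 s ((velocity of joint impeller above 1 rad/s or velocity of joint impeller below -1 rad/s) and contact force between impeller and anything else below 0.05 N), for 1.5 s.
At the end, for the whole second after the job is handed in: 198 mm guard at rest in the fan's recess (axes within 6 mm, underside within 3 mm of the ledge, level within 2 deg); 216 mm guard flat on the mat (centres within 6 cm); 180 mm guard over 15 cm from the fan's axis; every cigar end in the tin, tin upright; plunger up; all released (all of step 1 and horizontal distance between guard_b_knob and seat below 0.006 m and z of guard_b_knob in the frame of seat between 0.017 and 0.023 m and angle between the z axis of guard_b_knob and the z axis of seat, either way round below 0.035 rad and linear speed of guard_b below 0.02 m/s and horizontal distance between guard_a_knob and seat above 0.15 m and horizontal distance between guard_c_knob and mat below 0.06 m and height (world z) of guard_c_knob below 0.03 m and angle between guard_c_knob's own z axis and vertical below 0.1 rad and angle between tin's own z axis and vertical below 0.2 rad and value of joint oiler below 0.001 m); the robot touches nothing.
It fails at once if the glue pot is pushed more than 3 cm or tipped (distance of gluepot from where it was at the start of the episode above 0.03 m or angle between gluepot's own z axis and vertical above 0.4 rad).
Of end_1, end_2, end_3, end_4, end_5 only 3 to 5 are there at a start; the rules pass over those that are not, and their reading is None.
At some moment in a run one of tin, guard_b may be knocked a few centimetres aside while the robot is not near it.
Once in a run the grip may slacken for a moment while it holds something.
It also fails if it takes over 210 s, if anything falls off the work surface, if the arm or the gripper's body presses on something with over 40 N, if the wrist force passes 120 N, or if a joint passes its speed limit or range.

ROBOT

A 6-joint arm with a two-finger parallel gripper is mounted at the origin on the work surface. World frame = base frame: x ahead of the robot, y to its left, z up, the work surface at z = 0. Lengths are in m, angles in rad, forces in N, time in s.
With the tool pointing down it reaches from about 0.25 to 0.8 m from the base axis. Payload 8.5 kg.
Tool frame: the origin (TCP) lies midway between the tips of the shut fingers; the grasp point (between the pads) lies 19 mm behind it; z points along the fingers, y is the direction in which the jaws open and shut (so a half turn about z gives the same grasp; the last joint's range is limited). The gripper opens to 85 mm and grips with 20 to 120 N. Pads are 22 mm wide; open, the fingers measure 114 mm over their backs; the gripper's body (76 mm by 85 mm) begins 54 mm behind the grasp point. The pads swing forward as they close: fully open they stand 13 mm farther back than shut.
Start: joints at [1.155, 0.238, -0.013, 1.319, 0, 1.571], TCP at [0.212, 0.48, 0.207] pointing down, gripper open.
Joint ranges: [-2.66, 2.66], [-1.03, 1.9], [-1.14, 1.46], [-1.82, 2.27], [-1.45, 1.34], [-3.14, 3.14]. Speed limits (rad/s): [2.22, 2.22, 2.79, 3.14, 3.14, 3.14].

INTERFACE

Orientations are given as [roll, pitch, yaw] about the fixed x, y, z axes, in that order (R = Rz(yaw) Ry(pitch) Rx(roll)).
In Python, from cell import * gives the robot as it stands. Calls block until the motion is done:
- move_pose(position, orientation): joint-space move of the TCP to a pose.
- move_l(position, attitude=None, speed=0.15): straight line of the TCP; attitude=None keeps the orientation; speed is the mean speed in m/s.
- movej(angles): joint-space move.
- set_gripper(opening, strength=None): finger opening in m; strength is the grip in N (None keeps the last); returns when the fingers have stopped.
- sleep(seconds).
- inverse_kinematics(position, orientation): joint angles nearest the present ones, or None.
- read_state(): the state.
- capture(name): name is "scene" or "top" or "wrist"; returns a dict with "pixels" (400x640x3 uint8, red, green, blue), "mtx" (3x3 intrinsics, pixels), "extrinsics" (4x4, takes a point from camera to world coordinates). Camera axes: x right, y down, z forward; pixel columns grow to the right and rows downward; lengths in m; the calibration is good to about 2 mm. A picture is of the moment at which its call begins. There is no depth.
A pose or a line that the arm cannot do raises IKError and nothing moves.
- close_job(): hands the job in, once; it reports no verdict.
The state is a dict: "time_s": time; "joint_pos": joint angles; "qd": joint speeds; "joint_efforts": joint torques, N m; "tcp_pos": TCP position; "tcp_rot": TCP orientation; "ft_force": force on the tool from outside, world axes, zero at the start; "torque": the same for the moment, N m; "gripper_width": finger opening in m.
Only numpy, scipy, OpenCV 4.12 (cv2) and the standard library are available. Lean on these libraries where they do the work, as an engineer would, in place of code of your own. Each camera call takes 0.05 s, during which the arm holds its last target.

## Working session

There is one attempt and no reset: what is moved stays moved. The work goes in short steps, each a Python script; the robot and the scene stay as the last script left them, time stands still between calls to the robot, and variables do not carry over. Pictures are saved under pics/ and viewed, and the job is handed in when it is done.

```bash
ls; mkdir -p pics; python3 - <<'E'
from cell import *
import cv2, numpy as np
s=read_state(); print(s)
for n in ["scene","top","wrist"]:
    c=capture(n); cv2.imwrite(f"pics/{n}0.png",c["pixels"][:,:,::-1]); print(n,c["mtx"].tolist(),np.round(c["extrinsics"],3).tolist())
E
```

```text
pics
{'time_s': 0.0, 'joint_pos': array([ 1.15502990e+00,  2.38784730e-01, -1.42434703e-02,  1.31921234e+00,
       -1.27035808e-05,  1.57082117e+00]), 'qd': array([-4.62471261e-04,  1.96256710e-03, -7.31006923e-04, -5.47129121e-05,
        8.46073714e-05, -1.14909914e-03]), 'joint_efforts': array([-2.40147288e-03, -5.38780689e+01,  3.46435010e+01,  1.86782278e-02,
       -2.34079434e-04,  2.85405508e-05]), 'tcp_pos': array([0.21186488, 0.47986014, 0.20677978]), 'tcp_rot': array([-3.14014844e+00,  1.27394411e-05,  2.72580141e+00]), 'ft_force': array([ 0.31280967,  0.14992361, -0.65421194]), 'torque': array([-0.05331042, -0.02135839,  0.01018476]), 'gripper_width': 0.08527755614104962}
scene [[400.2560955633512, 0.0, 320.7538766053446], [0.0, 400.2560955633512, 194.7671956613214], [0.0, 0.0, 1.0]] [[-0.448, 0.712, -0.541, 1.15], [0.894, 0.351, -0.279, 0.185], [-0.009, -0.608, -0.794, 1.043], [0.0, 0.0, 0.0, 1.0]]
top [[394.51160935894944, 0.0, 320.2895301837874], [0.0, 394.51160935894944, 206.55623803438925], [0.0, 0.0, 1.0]] [[0.0, -0.991, 0.133, 0.374], [-1.0, -0.002, -0.011, -0.123], [0.011, -0.133, -0.991, 1.182], [0.0, 0.0, 0.0, 1.0]]
wrist [[324.17636158535925, 0.0, 320.6111869331405], [0.0, 324.17636158535925, 199.83507725852957], [0.0, 0.0, 1.0]] [[0.403, 0.88, 0.252, 0.148], [0.915, -0.387, -0.113, 0.509], [-0.002, 0.276, -0.961, 0.373], [0.0, 0.0, 0.0, 1.0]]
```

View pics/top0.png

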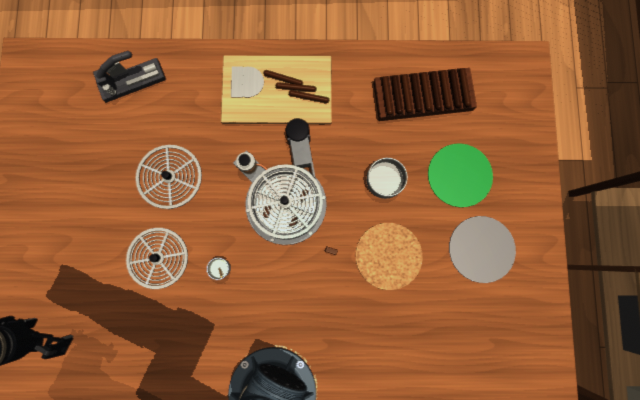

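View pics/scene0.png

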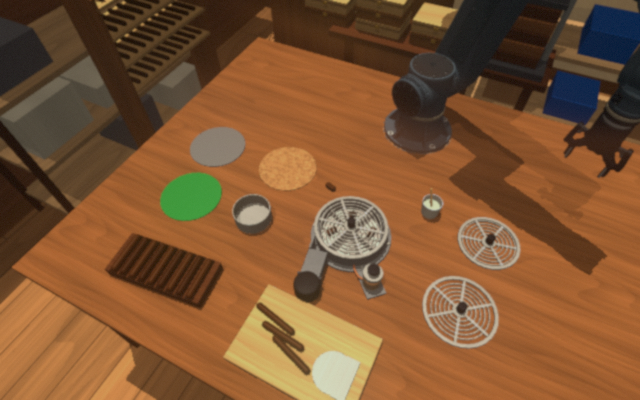

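View pics/wrist0.png

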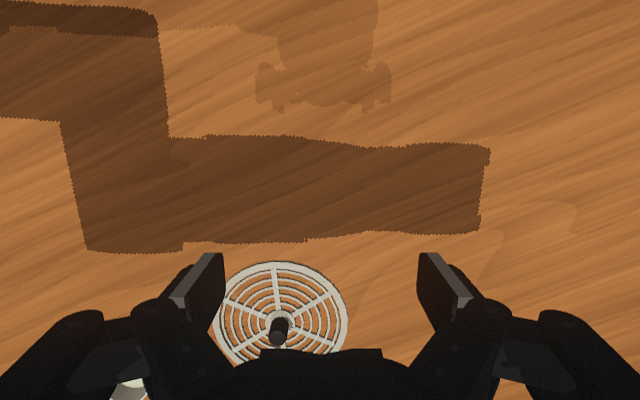

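```bash
cat > h.py <<'E'
from cell import *
import cv2, numpy as np
def cast(c,uv,z):
    K=c["mtx"];T=c["extrinsics"]; uv=np.atleast_2d(np.asarray(uv,float))
    d=np.c_[(uv-K[:2,2])/[K[0,0],K[1,1]],np.ones(len(uv))]@T[:3,:3].T
    o=T[:3,3]; return o+d*((z-o[2])/d[:,2])[:,None]
def proj(c,p):
    K=c["mtx"];T=c["extrinsics"]; p=np.atleast_2d(np.asarray(p,float))
    q=(p-T[:3,3])@T[:3,:3]; return q[:,:2]/q[:,2:]*[K[0,0],K[1,1]]+K[:2,2]
def circ(P):
    P=np.asarray(P)[:,:2]; A=np.c_[2*P,np.ones(len(P))]
    s=np.linalg.lstsq(A,(P**2).sum(1),rcond=None)[0]; return s[:2],np.sqrt(s[2]+s[:2]@s[:2])
def save(c,name,box=None,k=1,marks=()):
    im=c["pixels"][:,:,::-1].copy()
    for m in marks: cv2.circle(im,tuple(np.round(m).astype(int)),1,(255,0,255),-1)
    if box: im=im[box[1]:box[3],box[0]:box[2]]
    if k!=1: im=cv2.resize(im,None,fx=k,fy=k,interpolation=cv2.INTER_CUBIC)
    cv2.imwrite(f"pics/{name}.png",im)
def hsv(c): return cv2.cvtColor(c["pixels"],cv2.COLOR_RGB2HSV)
def win(mask,u,v,r):
    m=np.zeros(mask.shape[:2],np.uint8); cv2.circle(m,(int(u),int(v)),int(r),255,-1); return cv2.bitwise_and(mask,m)
def big(mask):
    cs,_=cv2.findContours(mask,cv2.RETR_EXTERNAL,cv2.CHAIN_APPROX_NONE); return max(cs,key=cv2.contourArea)
def cen(mask):
    m=cv2.moments(mask,True); return m["m10"]/m["m00"],m["m01"]/m["m00"]
E
python3 - <<'E'
from h import *
t=capture("top"); s=capture("scene")
for c,n in((t,"T"),(s,"S")):
    H=hsv(c)
    for nm,uv in dict(mat=(389,256),tin=(386,166),fan=(316,230),ga=(156,230),wood=(250,300),end5=(330,251)).items():
        if n=="T": print(nm,H[uv[1],uv[0]])
save(t,"t_fan",(120,110,420,300),2.6)
save(s,"s_fan",(230,130,530,350),2.6)
H=hsv(t)
# light grey (guards, metal)
gm=cv2.inRange(H,(0,0,120),(180,70,255))
for nm,(u,v,r,z) in dict(gup=(168,176,40,.005),glow=(156,257,36,.005),fan=(285,200,45,.059)).items():
    m=win(gm,u,v,r); h=cv2.convexHull(np.vstack([x for x in cv2.findContours(m,0,1)[0] if len(x)>5]))[:,0]
    print(nm,circ(cast(t,h,z)))
mm=cv2.inRange(H,(8,60,150),(25,170,255)); h=big(win(mm,389,256,45))[:,0]; print("mat",circ(cast(t,h,.003)))
E
```

```text
mat [ 16 150 211]
tin [ 23  30 193]
fan [ 13  51 135]
ga [ 20  40 173]
wood [ 12 179 174]
end5 [ 11 150 117]
gup (array([0.62437999, 0.32473448]), np.float64(0.0980211211210659))
glow (array([0.37936512, 0.34646743]), np.float64(0.08895326938790145))
fan (array([ 0.54662243, -0.03446783]), np.float64(0.12473013980693715))
mat (array([ 0.38579941, -0.33910094]), np.float64(0.09889655758961328))
```

View pics/t_fan.png

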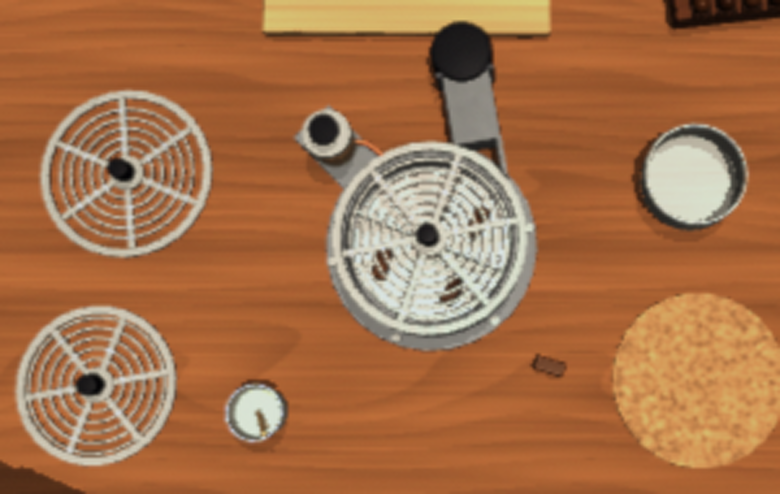

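View pics/s_fan.png

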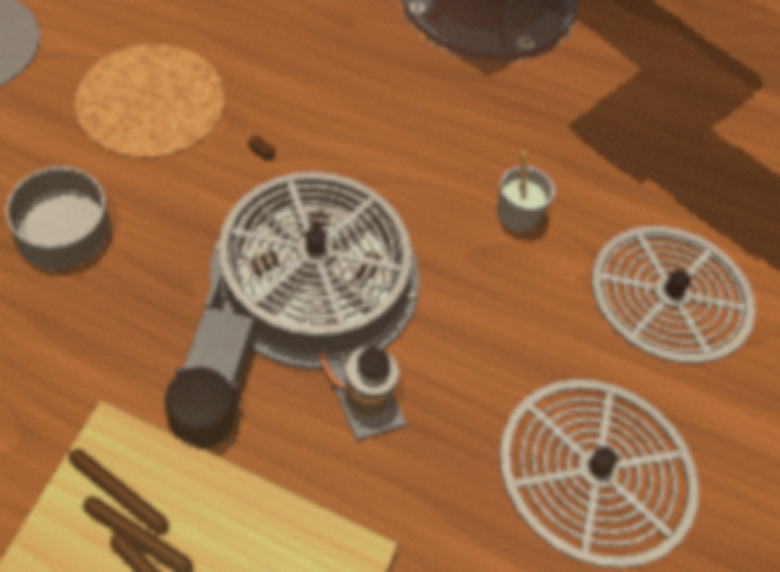

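```bash
cat >> h.py <<'E'
def tri(c1,p1,c2,p2):
    A=[];b=[]
    for c,p in((c1,p1),(c2,p2)):
        K=c["mtx"];T=c["extrinsics"];d=T[:3,:3]@np.array([(p[0]-K[0,2])/K[0,0],(p[1]-K[1,2])/K[1,1],1]);d/=np.linalg.norm(d)
        M=np.eye(3)-np.outer(d,d);A.append(M);b.append(M@T[:3,3])
    return np.linalg.lstsq(np.vstack(A),np.hstack(b),rcond=None)[0]
E
python3 - <<'E'
from h import *
t=capture("top"); s=capture("scene")
def dark(c,u,v,r,V=60):
    m=win(cv2.inRange(hsv(c),(0,0,0),(180,255,V)),u,v,r); k=big(m); M=cv2.moments(k); return (M["m10"]/M["m00"],M["m01"]/M["m00"]),cv2.contourArea(k)
K={}
for nm,a,b in (("c",(284,200),(352,222)),("b",(167,175),(462,308)),("a",(155,257),(490,239)),("oil",(246,160),(374,269))):
    p,A=dark(t,*a,8); q,B=dark(s,*b,9); X=tri(t,p,s,q); print(nm,p,A,q,B,np.round(X,4)); K[nm]=X
# on-plane casts
for nm,z in (("c",.074),("b",.020),("a",.020)):
    p,_=dark(t,*{"c":(284,200),"b":(167,175),"a":(155,257)}[nm],8); print(nm,"top plane",cast(t,p,z)[0])
# guard c ring white
H=hsv(t); g=win(cv2.inRange(H,(0,0,175),(180,60,255)),285,198,44)
h=cv2.convexHull(np.vstack([x for x in cv2.findContours(g,0,1)[0] if len(x)>8]))[:,0]; print("c ring",circ(cast(t,h,.059)))
# end5
e=win(cv2.inRange(H,(0,0,0),(180,255,140)),330,251,12); k=big(e); r=cv2.minAreaRect(k); bx=cv2.boxPoints(r); P=cast(t,bx,.012);print("end5",r,P[:,:2], cast(t,r[0],.012))
# tin: rim outer hull 
g=cv2.inRange(H,(0,0,0),(180,75,255)); k=big(win(g,386,178,26)); print("tin",circ(cast(t,cv2.convexHull(k)[:,0],.05)),cv2.contourArea(k))
# tin floor white ellipse
g=cv2.inRange(H,(0,0,205),(180,60,255)); k=big(win(g,386,178,24)); print("tinfloor",circ(cast(t,cv2.convexHull(k)[:,0],.003)))
save(t,"t_tin",(340,130,480,300),4)
E
```

```text
c (283.90277777777777, 199.95833333333334) 36.0 (351.0, 224.5) 12.0 [ 0.5426 -0.0309  0.0661]
b (165.93617021276594, 174.9255319148936) 47.0 (460.45679012345676, 309.9382716049382) 13.5 [0.6267 0.3283 0.0118]
a (154.27609427609426, 257.64309764309763) 49.5 (490.0456621004566, 239.09132420091322) 36.5 [0.379  0.3478 0.0197]Traceback (most recent call last):
  File "<stdin>", line 7, in <module>
  File "<stdin>", line 4, in dark
  File "h.py", line 23, in big
    cs,_=cv2.findContours(mask,cv2.RETR_EXTERNAL,cv2.CHAIN_APPROX_NONE); return max(cs,key=cv2.contourArea)
                                                                                ~~~^^^^^^^^^^^^^^^^^^^^^^^^
ValueError: max() iterable argument is empty
```

```bash
cat > m1.py <<'E'
from h import *
t=capture("top"); s=capture("scene")
def dark(c,u,v,r,V=85):
    m=win(cv2.inRange(hsv(c),(0,0,0),(180,255,V)),u,v,r); k=big(m); M=cv2.moments(k); return (M["m10"]/M["m00"],M["m01"]/M["m00"]),cv2.contourArea(k)
for nm,a,b in (("c",(284,200),(352,222)),("b",(167,175),(462,308)),("a",(155,257),(490,239)),("oil",(244,159),(374,269))):
    p,A=dark(t,*a,8); q,B=dark(s,*b,9); X=tri(t,p,s,q); print(nm,np.round(p,1),A,np.round(q,1),B,np.round(X,4))
    z={"c":.077,"b":.023,"a":.023,"oil":.088}[nm]; print("   plane",cast(t,p,z)[0][:2],cast(s,q,z)[0][:2])
H=hsv(t); g=win(cv2.inRange(H,(0,0,175),(180,60,255)),285,198,44)
h=cv2.convexHull(np.vstack([x for x in cv2.findContours(g,0,1)[0] if len(x)>8]))[:,0]; print("c ring",circ(cast(t,h,.059)))
e=win(cv2.inRange(H,(0,0,0),(180,255,140)),330,251,12); k=big(e); r=cv2.minAreaRect(k); bx=cv2.boxPoints(r); P=cast(t,bx,.012);print("end5",r,P[:,:2].round(4).tolist(), cast(t,r[0],.012))
g=cv2.inRange(H,(0,0,0),(180,75,255)); k=big(win(g,386,178,26)); print("tin",circ(cast(t,cv2.convexHull(k)[:,0],.05)),cv2.contourArea(k))
g=cv2.inRange(H,(0,0,205),(180,60,255)); k=big(win(g,386,178,24)); print("tinfloor",circ(cast(t,cv2.convexHull(k)[:,0],.003)))
save(t,"t_tin",(300,130,480,300),3.3)
E
python3 m1.py
```

```text
c [283.9 199.9] 44.0 [351.1 221.9] 58.5 [ 0.541  -0.0318  0.0769]
   plane [ 0.54106618 -0.0319389 ] [ 0.54104143 -0.03168241]
b [166. 175.] 56.5 [461.4 307.7] 65.0 [0.6245 0.3264 0.02  ]
   plane [0.62388892 0.3250487 ] [0.62592627 0.32618936]
a [154.2 257.6] 59.0 [490.1 239. ] 56.0 [0.3793 0.3477 0.0205]
   plane [0.3794084  0.34621628] [0.3808956  0.34772914]
oil [243.9 159.6] 87.5 [373.4 269.3] 97.5 [0.6561 0.0832 0.0835]
   plane [0.65502503 0.08210468] [0.65830655 0.08391625]
c ring (array([ 0.54182843, -0.03275381]), np.float64(0.10809207702840415))
end5 ((330.3500061035156, 250.4500274658203), (12.965337753295898, 6.957010269165039), 18.434947967529297) [[0.3968, -0.1441], [0.4162, -0.1506], [0.4042, -0.1869], [0.3849, -0.1804]] [[ 0.40052205 -0.16551847  0.012     ]]
tin (array([ 0.61306432, -0.32918489]), np.float64(0.05964206222413791)) 1220.5
tinfloor (array([ 0.61627968, -0.32982456]), np.float64(0.045034356955634035))
```

View pics/t_tin.png

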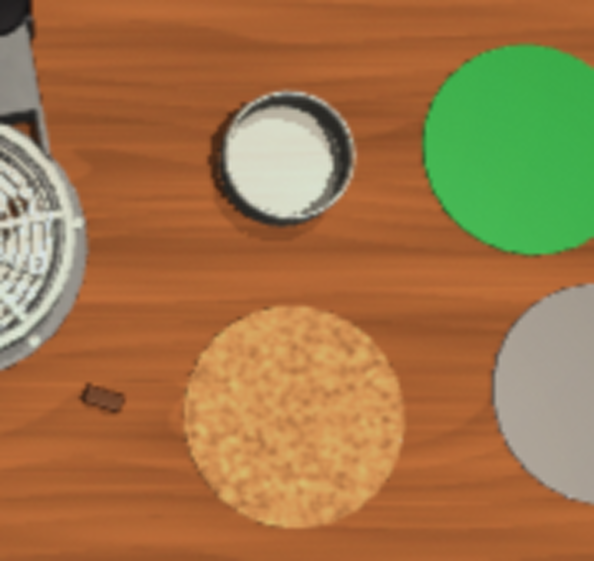

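```bash
cat >> h.py <<'E'
def D(yaw): return [np.pi,0,yaw]
def st(tag=""):
    s=read_state(); print(tag,"t=%.1f"%s["time_s"],"tcp",s["tcp_pos"].round(4),"w=%.4f"%s["gripper_width"],"F",s["ft_force"].round(2)); return s
E
python3 - <<'E'
from h import *
yaw=1.57
move_pose([.5413,-.0323,.16],D(yaw)); st()
set_gripper(.05,60)
move_l([.5413,-.0323,.0625],speed=.15); st("down")
set_gripper(.0,60); st("grip")
move_l([.5413,-.0323,.12],speed=.1); st("lift")
t=capture("top"); save(t,"t1",(150,110,450,310),2.6)
E
```

```text
t=2.6 tcp [ 0.5414 -0.0315  0.1601] w=0.0853 F [0.5  0.39 0.46]
down t=3.9 tcp [ 0.5418 -0.0324  0.0632] w=0.0501 F [-0.28  0.25 -0.08]
grip t=4.4 tcp [ 0.543  -0.0324  0.0652] w=0.0001 F [-2.3  -0.1  18.09]
lift t=5.1 tcp [ 0.541  -0.0323  0.1196] w=-0.0004 F [-1.09  0.86  0.54]
```

View pics/t1.png

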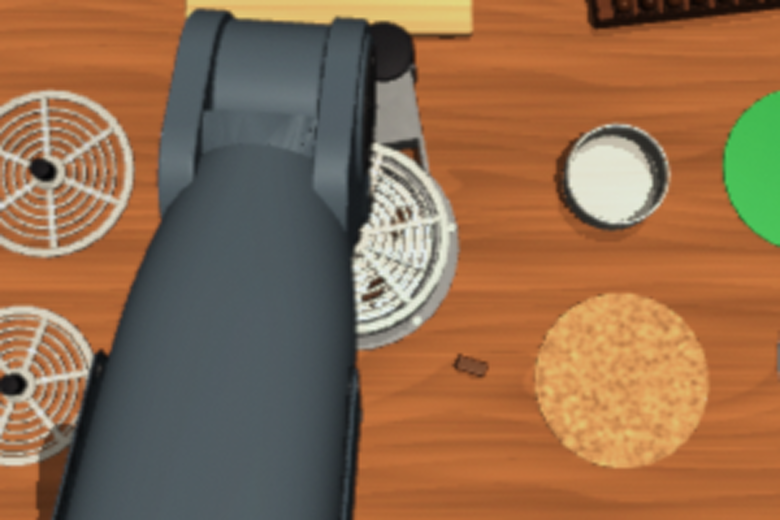

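```bash
python3 - <<'E'
from h import *
set_gripper(.085); st()
w=capture("wrist"); save(w,"w1"); print(w["extrinsics"].round(3)); s=capture("scene"); save(s,"s1",(280,150,480,320),3)
E
```

```text
t=6.0 tcp [ 0.5413 -0.0323  0.12  ] w=0.0851 F [ 0.13 -0.31 -0.93]
[[ 1.     0.     0.     0.542]
 [ 0.    -0.961 -0.276  0.038]
 [ 0.     0.276 -0.961  0.286]
 [ 0.     0.     0.     1.   ]]
```

View pics/w1.png

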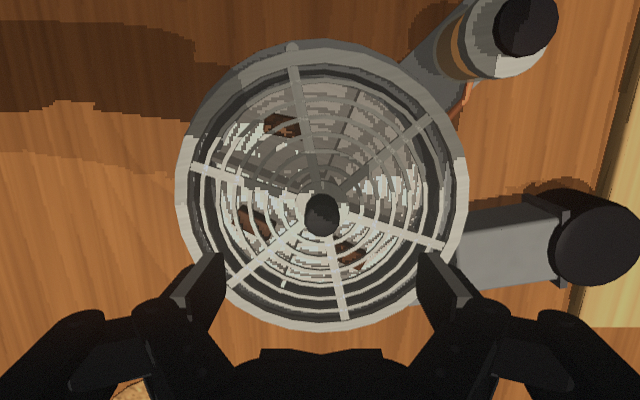

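View pics/s1.png

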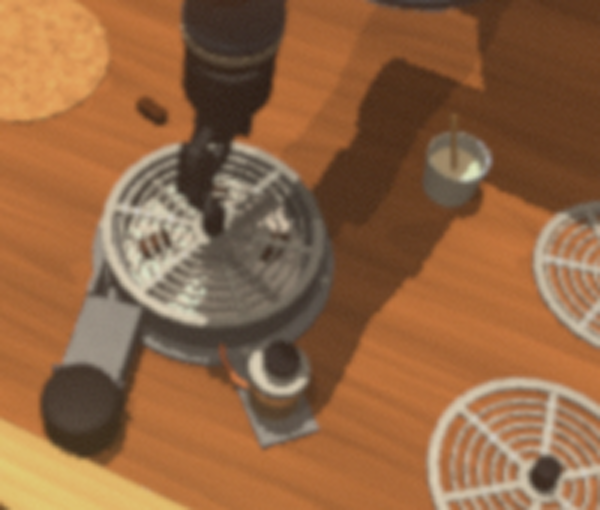

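```bash
python3 - <<'E'
from h import *
w=capture("wrist"); t=capture("top"); s=capture("scene")
print(proj(w,[[.5413,-.0323,.077],[.5413,-.0323,.089],[.5413,-.0323,.06]]))
m=win(cv2.inRange(hsv(w),(0,0,0),(180,255,75)),322,215,30);k=big(m);print(cv2.boundingRect(k)); e=cv2.minEnclosingCircle(k);print(e)
print(cast(w,[322,208],.077),cast(w,[322,200],.089),cast(w,[322,215],.074))
# white ring in wrist
q=[s for s in [(351,222)]]
m=win(cv2.inRange(hsv(s),(0,0,0),(180,255,85)),351,222,8);k=big(m);M=cv2.moments(k);p=(M["m10"]/M["m00"],M["m01"]/M["m00"]);print(p,cv2.contourArea(k),cast(s,p,.077))
E
```

```text
[[319.92291712 214.69688634]
 [319.88819365 220.65241381]
 [319.9663223  207.25233256]]
(305, 193, 35, 44)
((321.0, 214.5), 21.86902618408203)
[[ 0.54270619 -0.02752323  0.077     ]] [[ 0.54264067 -0.01843893  0.089     ]] [[ 0.54272834 -0.03353267  0.074     ]]
(350.23655913978496, 221.5225806451613) 77.5 [[ 0.5408737 -0.0344296  0.077    ]]
```

```bash
python3 - <<'E'
from h import *
move_l([.5420,-.0322,.064],speed=.15); st("down")
w=capture("wrist"); save(w,"w2")
set_gripper(.035,40); st("35")
set_gripper(.018,40); st("18")
w=capture("wrist"); save(w,"w3");s=capture("scene"); save(s,"s3",(280,150,480,320),3)
E
```

```text
down t=6.8 tcp [ 0.5421 -0.0322  0.0643] w=0.0848 F [-0.04 -0.12  0.5 ]
35 t=7.3 tcp [ 0.542  -0.0322  0.0641] w=0.0353 F [-0.13 -0.33  0.07]
18 t=7.7 tcp [ 0.5445 -0.0323  0.0654] w=0.0180 F [ 4.58 -0.54  5.78]
```

View pics/w2.png

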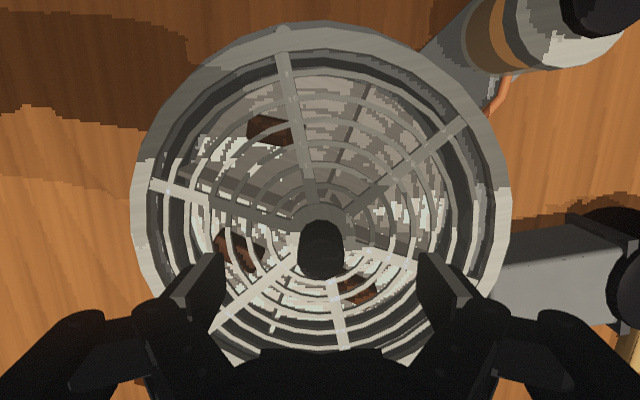

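View pics/w3.png

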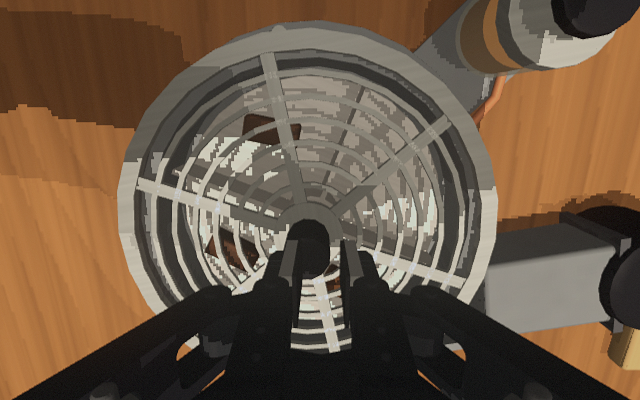

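View pics/s3.png

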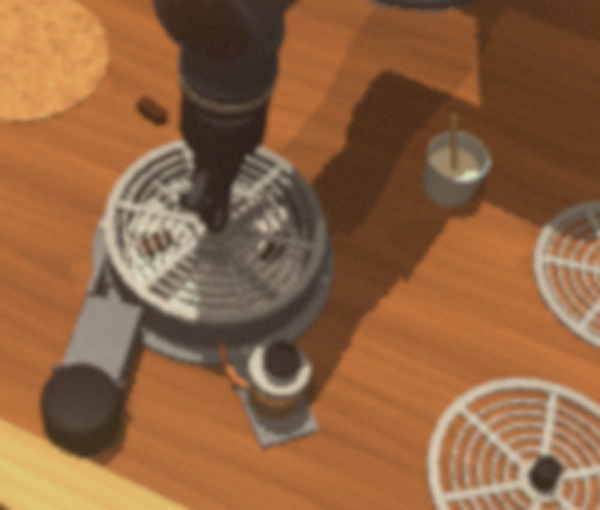

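```bash
python3 - <<'E'
from h import *
w=capture("wrist"); print(w["extrinsics"].round(4)); s=st()
print(s["tcp_rot"])
for y in(-.032,-.02):
    print(y,proj(w,[[.542,y+.012,.059],[.542,y,.059],[.542,y-.012,.089],[.542,y+.012,.089]]).round(0).tolist())
print("tcp",proj(w,[[.5445,-.0323,.0654],[.5445,-.0323+.011,.0654],[.5445,-.0323-.011,.0654]]).round(0))
set_gripper(.085)
E
```

```text
[[ 1.000e+00 -1.000e-03  5.100e-03  5.441e-01]
 [ 4.000e-04 -9.611e-01 -2.762e-01  3.840e-02]
 [ 5.100e-03  2.762e-01 -9.611e-01  2.316e-01]
 [ 0.000e+00  0.000e+00  0.000e+00  1.000e+00]]
 t=7.8 tcp [ 0.5446 -0.0323  0.0654] w=0.0175 F [4.32 0.29 5.9 ]
[3.13653065e+00 1.98156111e-04 1.57002674e+00]
-0.032 [[315.0, 215.0], [315.0, 235.0], [315.0, 281.0], [315.0, 235.0]]
-0.02 [[315.0, 194.0], [315.0, 215.0], [315.0, 258.0], [314.0, 211.0]]
tcp [[320. 240.]
 [320. 221.]
 [320. 258.]]
```

```bash
python3 - <<'E'
from h import *
move_l([.5420,-.0322,.12],speed=.2)
w=capture("wrist"); save(w,"w4a")
set_gripper(.024); st()
w=capture("wrist"); p=read_state()["tcp_pos"]; 
M=[proj(w,p+[dx,dy,dz])[0] for dx in(-.012,.012) for dy in(-.011,.011) for dz in(0,.019)]
save(w,"w4",None,1,M)
print(np.round(M,0).tolist())
E
```

```text
t=9.6 tcp [ 0.542  -0.0322  0.1199] w=0.0238 F [0.51 1.16 0.09]
[[298.0, 258.0], [296.0, 275.0], [298.0, 221.0], [295.0, 234.0], [341.0, 258.0], [343.0, 275.0], [342.0, 221.0], [344.0, 234.0]]
```

View pics/w4.png

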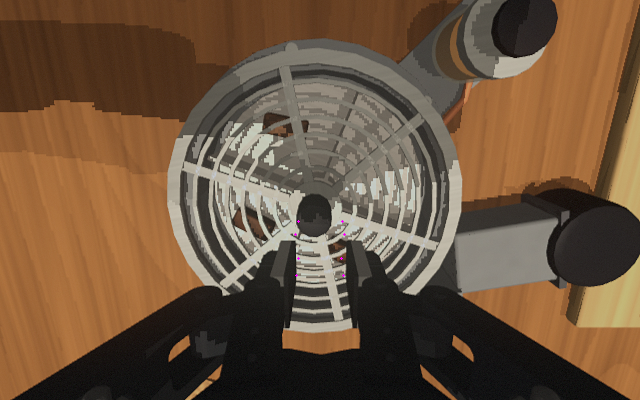

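```bash
python3 - <<'E'
from h import *
set_gripper(.0); st()
p=read_state()["tcp_pos"]
w=capture("wrist"); s=capture("scene")
print(proj(w,p),proj(s,p),proj(s,p+[0,0,.019]),proj(s,[.542,-.032,.089]))
save(w,"w5",(200,150,440,330),3.2,[proj(w,p)[0]])
save(s,"s5",(300,140,420,260),5,[proj(s,p)[0],proj(s,p+[0,0,.019])[0]])
E
```

```text
t=10.0 tcp [ 0.542  -0.0322  0.12  ] w=-0.0001 F [0.18 0.25 0.25]
[[319.79879767 239.60770493]] [[351.55600953 213.59320901]] [[351.91365159 209.66852548]] [[351.05896354 219.8031507 ]]
```

View pics/w5.png

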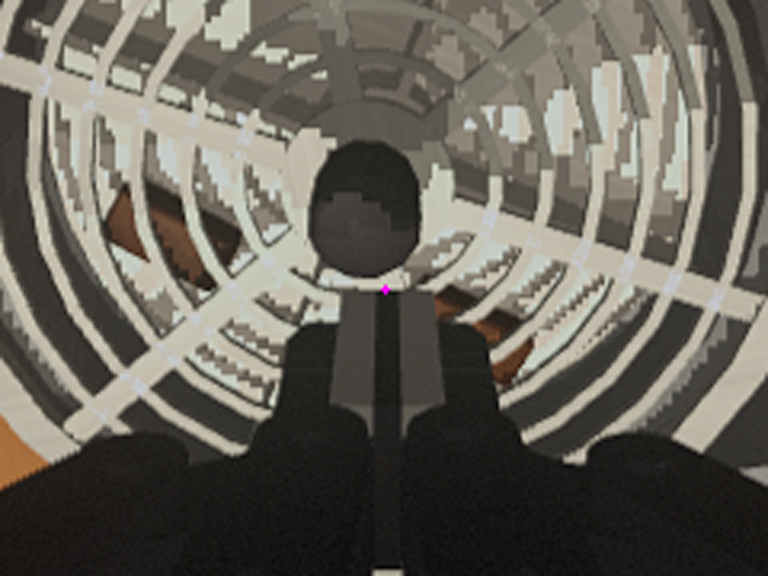

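View pics/s5.png

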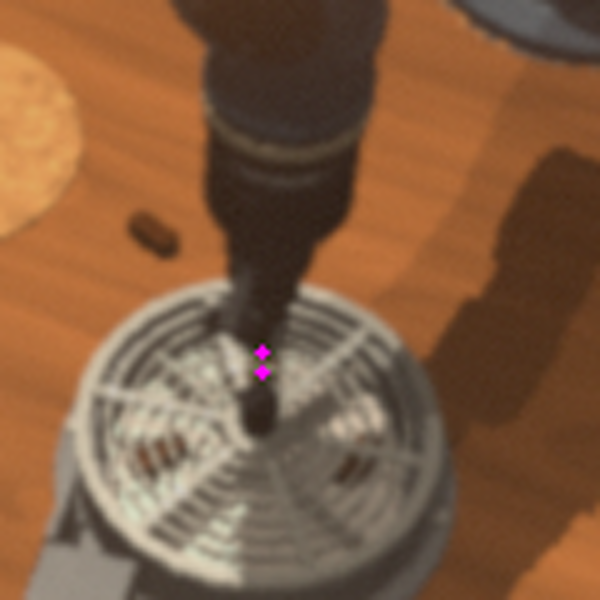

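```bash
python3 - <<'E'
from h import *
ims=[]
for i,yaw in enumerate((1.57,-1.57)):
    move_pose([.34,-.06,.12],D(yaw)); move_l([.34,-.06,.04],speed=.3); p=st()["tcp_pos"]; s=capture("scene"); m=proj(s,p)[0]; print(m, proj(s,p+[0,.011,0]),read_state()["joint_pos"].round(2))
    im=s["pixels"][:,:,::-1].copy()
    u,v=np.round(m).astype(int); im[v,u]=(255,0,255)
    ims.append(cv2.resize(im[v-40:v+25,u-35:u+35],None,fx=5.5,fy=5.5,interpolation=cv2.INTER_NEAREST)); 
    w=capture("wrist"); save(w,"w6%d"%i,(200,150,440,330),3.2,[proj(w,p)[0]])
    move_l([.34,-.06,.12],speed=.3)
cv2.imwrite("pics/s6.png",np.hstack(ims))
E
```

```text
t=11.3 tcp [ 0.3405 -0.0599  0.0399] w=-0.0001 F [-0.23  0.89  1.23]
[367.67296147 178.88410349] [[370.8143963  180.03569442]] [-0.17  0.07 -0.69  0.81 -0.    1.4 ]
 t=14.9 tcp [ 0.3393 -0.0599  0.0401] w=-0.0000 F [0.04 0.23 0.69]
[367.81995442 178.58608468] [[370.96044307 179.73649732]] [-0.17  0.07 -0.69  0.81  0.   -1.75]
```

View pics/s6.png

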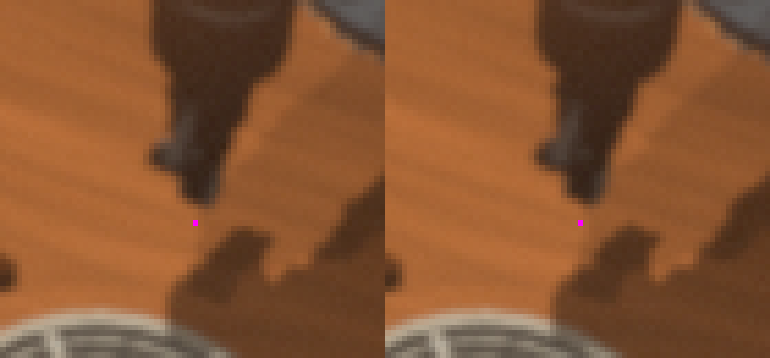

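View pics/w61.png

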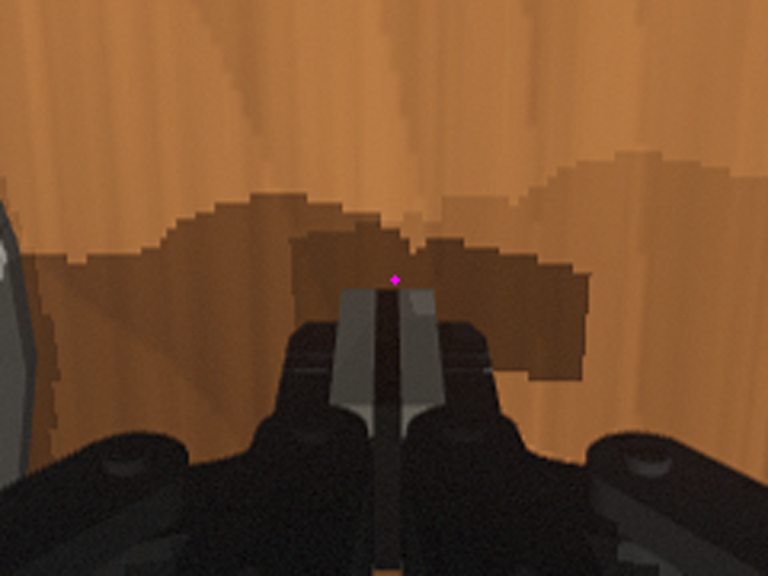

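```bash
python3 - <<'E'
from h import *
move_pose([.34,-.06,.08],D(1.57)); move_l([.34,-.06,.012],speed=.2)
z=.012
while z>-.03:
    move_l([.34,-.06,z],speed=.05); s=read_state()
    if s["ft_force"][2]>3: break
    z-=.0015
st("contact"); 
if z<0.003: 
    w=capture("wrist"); save(w,"w7",(200,150,440,330),3.2)
move_l([.34,-.06,.05],speed=.2); st()
E
```

```text
contact t=24.8 tcp [ 0.3402 -0.06   -0.0239] w=0.0001 F [-0.68 -0.34  5.14]
 t=25.4 tcp [ 0.3403 -0.0601  0.0501] w=0.0005 F [-0.46  0.79  0.1 ]
```

```bash
cat >> h.py <<'E'
TIP=-.0235   # reported TCP z = true fingertip z + TIP
E
python3 - <<'E'
from h import *
set_gripper(.05,60)
move_pose([.542,-.0322,.12],D(1.57)); st()
w=capture("wrist"); m=win(cv2.inRange(hsv(w),(0,0,0),(180,255,75)),320,212,32);k=big(m);c,r=cv2.minEnclosingCircle(k);print(c,r,cv2.boundingRect(k))
p=cast(w,c,.075)[0]; print(p)
move_l([p[0],-.0322,.039],speed=.15); st("down")
set_gripper(.015,60); st("grip")
E
```

```text
t=26.8 tcp [ 0.5405 -0.0323  0.1192] w=0.0497 F [-0.68  0.29 -0.38]
(316.5, 215.0) 21.708393096923828 (299, 194, 35, 43)
[ 0.53807814 -0.03289895  0.075     ]
down t=27.5 tcp [ 0.5382 -0.0324  0.0397] w=0.0500 F [-0.97  0.38  0.65]
grip t=27.9 tcp [ 0.5387 -0.0323  0.0403] w=0.0220 F [-1.25  0.43  6.78]
```

```bash
python3 - <<'E'
from h import *
p=read_state()["tcp_pos"]
move_l([p[0],p[1],.13],speed=.15); s=st("lift")
if s["gripper_width"]>.018:
    move_l([.386,-.339,.06],speed=.25); st("over")
    w=capture("wrist"); save(w,"w8")
    move_l([.386,-.339,-.008],speed=.1); st("place")
E
```

```text
lift t=28.6 tcp [ 0.5382 -0.0323  0.1293] w=0.0220 F [ 0.27  0.27 -3.41]
over t=30.2 tcp [ 0.3863 -0.3383  0.0601] w=0.0220 F [ 0.31  0.23 -2.4 ]
place t=31.1 tcp [ 0.3864 -0.3392 -0.0076] w=0.0223 F [-0.31 -0.6  -2.84]
```

View pics/w8.png

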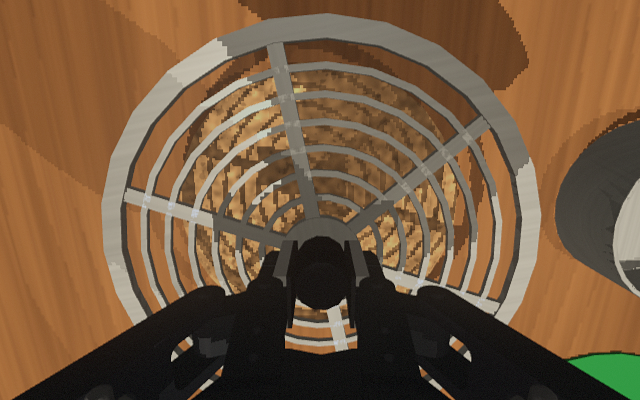

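```bash
python3 - <<'E'
from h import *
for z in (-.0095,-.011,-.0125):
    move_l([.386,-.339,z],speed=.05)
    if read_state()["ft_force"][2]>0: break
st("touch")
set_gripper(.06); st("rel")
move_l([.386,-.339,.12],speed=.25)
move_pose([.5,-.045,.22],D(1.57)); st()
t=capture("top"); save(t,"t9",(200,110,440,310),3.2); w=capture("wrist"); save(w,"w9"); s=capture("scene"); save(s,"s9",(220,110,480,310),3)
E
```

```text
touch t=31.6 tcp [ 0.3863 -0.3393 -0.0107] w=0.0217 F [-1.1  -0.43  1.85]
rel t=32.0 tcp [ 0.386 -0.339 -0.011] w=0.0597 F [ 0.42 -1.71 -0.27]
 t=33.9 tcp [ 0.4996 -0.0457  0.2193] w=0.0601 F [ 0.59  0.23 -0.08]
```

View pics/w9.png

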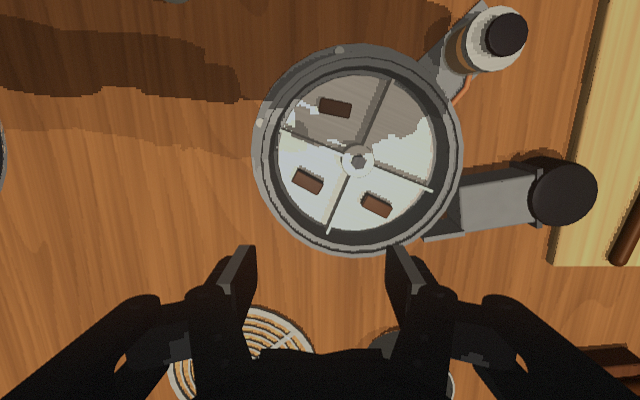

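View pics/s9.png

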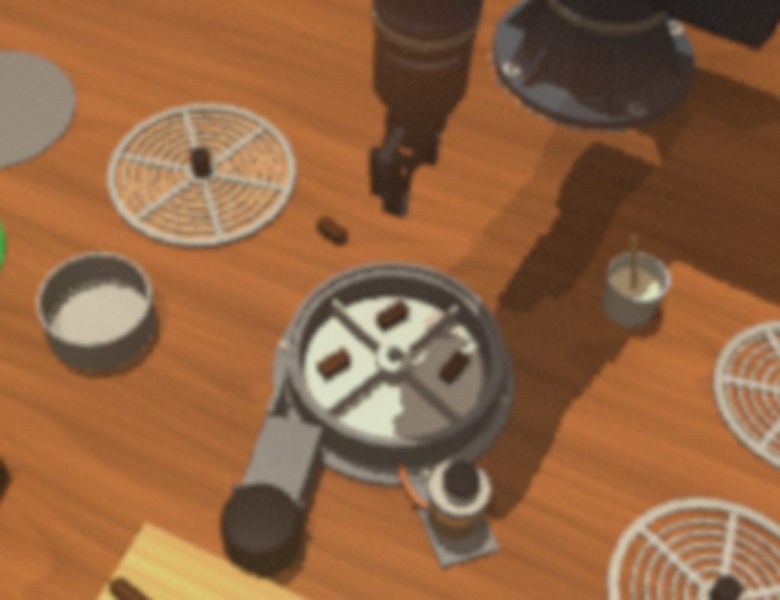

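View pics/t9.png

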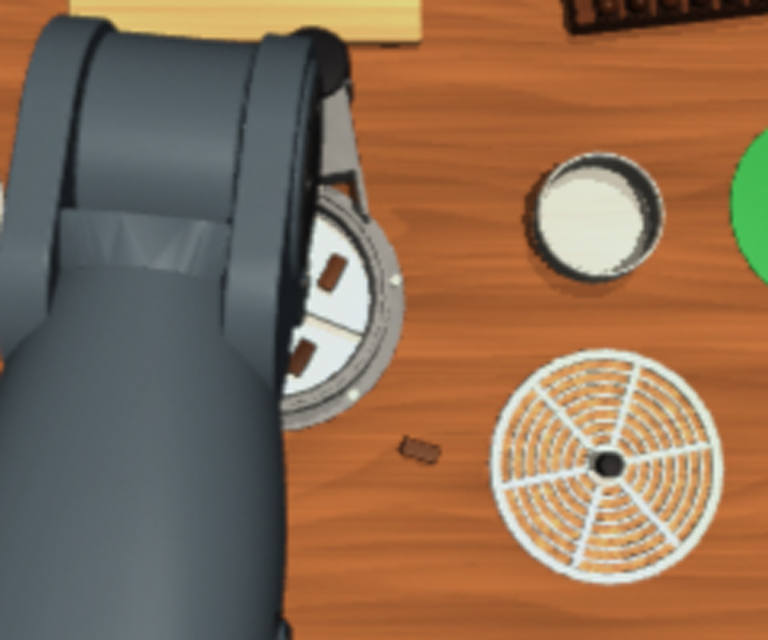

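```bash
cat >> h.py <<'E'
def ends(w,box,z,amin=100,amax=3000,tag="",V=110,S=80):
    u0,v0,u1,v1=box; H=hsv(w); m=cv2.inRange(H,(0,S,20),(20,255,V)); k=np.zeros_like(m); k[v0:v1,u0:u1]=255; m=cv2.morphologyEx(cv2.bitwise_and(m,k),cv2.MORPH_OPEN,np.ones((3,3),np.uint8))
    out=[]
    for c in cv2.findContours(m,0,1)[0]:
        if amin<cv2.contourArea(c)<amax:
            r=cv2.minAreaRect(c); P=cast(w,cv2.boxPoints(r),z)[:,:2]; e=P[1]-P[0],P[2]-P[1]; i=int(np.linalg.norm(e[1])>np.linalg.norm(e[0])); d=e[i]
            out.append((P.mean(0),np.arctan2(d[1],d[0]),np.linalg.norm(e[i]),np.linalg.norm(e[1-i]),r[0]))
            print(tag,"px",np.round(r[0],1),"xy",P.mean(0).round(4),"ang %.2f"%out[-1][1],"L %.3f W %.3f"%out[-1][2:4])
    return out
E
python3 - <<'E'
from h import *
w=capture("wrist"); E=ends(w,(255,60,460,240),.028)
H=hsv(w); print(H[107,336],H[181,308],H[205,377])
print("hub",cast(w,[358,161],.044))
# housing rim outer
m=win(cv2.inRange(H,(0,0,60),(180,70,200)),358,152,112); 
c=big(cv2.morphologyEx(m,cv2.MORPH_OPEN,np.ones((5,5),np.uint8)));h=cv2.convexHull(c)[:,0]; print("rim",cv2.fitEllipse(c),circ(cast(w,h,.054)))
E
```

```text
px [381.6 208.8] xy [ 0.5705 -0.0891] ang -0.47 L 0.020 W 0.015
 px [307.2 182.4] xy [ 0.4849 -0.0578] ang -0.51 L 0.033 W 0.014
 px [334.4 107.6] xy [0.5148 0.0236] ang -0.19 L 0.033 W 0.015
 px [453.  66.] xy [0.636  0.0645] ang -0.00 L 0.012 W 0.012
 px [275.5  79.5] xy [0.4533 0.0515] ang -0.00 L 0.042 W 0.038
[ 12 118  65] [ 11 107 107] [ 11 124 111]
hub [[ 0.53968119 -0.03081348  0.044     ]]
rim ((355.9030456542969, 146.33538818359375), (204.98899841308594, 211.13931274414062), 52.779598236083984) (array([ 0.53718546, -0.02374455]), np.float64(0.10752347218872121))
```

```bash
cat >> h.py <<'E'
def near(y,ref):
    return ref+(y-ref+np.pi/2)%np.pi-np.pi/2
def pick(xy,ang,base,tag,opening=.027,yref=1.57,refine=True):
    """base = height of the surface the end lies on"""
    xy=np.array(xy,float); yaw=near(ang,yref)
    set_gripper(opening,50)
    move_pose([*xy,.13],D(yaw))
    for i in range(2 if refine else 0):
        w=capture("wrist"); u,v=proj(w,[*xy,base+.014])[0]; b=[int(max(0,u-60)),int(max(0,v-60)),int(u+60),int(v+50)]
        save(w,tag+"_h%d"%i,None,1,[(u,v)])
        E=ends(w,b,base+.0135,150,5000,tag,V=150)
        if not E: print("none seen"); return False
        e=min(E,key=lambda q:np.linalg.norm(q[0]-xy))
        if not(.026<e[2]<.045 and .010<e[3]<.026) or np.linalg.norm(e[0]-xy)>.02: print("odd size"); return False
        xy=e[0]; yaw=near(e[1],yaw)
        if i==0: move_pose([*xy,.09],D(yaw))
    move_pose([*xy,.08],D(yaw))
    move_l([*xy,base+.0025+TIP],speed=.12); st("down")
    set_gripper(.008,50); s=st("grip")
    move_l([*xy,.12],speed=.2); s=st("lift")
    return s["gripper_width"]>.0125
E
python3 - <<'E'
from h import *
print(pick([.4849,-.0578],-.51,.016,"p1"))
w=capture("wrist"); save(w,"p1_l")
E
```

```text
p1 px [320.5 185.5] xy [ 0.4805 -0.0544] ang -0.50 L 0.023 W 0.014
odd size
False
```

```bash
python3 -c "
import cv2,numpy as np
a=[cv2.resize(cv2.imread('pics/%s.png'%n),(400,250)) for n in('p1_h0','p1_h1','p1_l') if cv2.imread('pics/%s.png'%n) is not None]
cv2.imwrite('pics/m1.png',np.vstack([np.hstack(a[:2])]+([np.hstack([a[2],a[2]])] if len(a)>2 else [])))"
```

```text
[ WARN:0@0.051] global loadsave.cpp:275 findDecoder imread_('pics/p1_h1.png'): can't open/read file: check file path/integrity
```

View pics/m1.png

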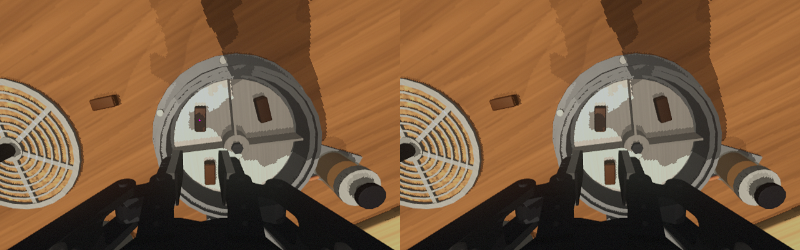

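```bash
sed -i 's/V=150)/V=175,S=60)/' h.py; python3 - <<'E'
from h import *
print(read_state()["tcp_pos"],read_state()["tcp_rot"])
w=capture("wrist"); H=hsv(w); print(H[165:212:4,320].tolist())
save(w,"p1_z",(240,90,440,240),4)
ends(w,(260,120,380,240),.0295,150,5000,"x",V=175,S=60)
E
```

```text
[ 0.48532692 -0.05777004  0.13045836] [3.14125297e+00 7.95352348e-04 2.63056427e+00]
[[26, 26, 194], [24, 37, 111], [11, 111, 85], [11, 114, 105], [11, 98, 78], [12, 74, 62], [12, 88, 64], [14, 86, 62], [12, 84, 61], [16, 95, 62], [12, 82, 62], [13, 87, 47]]
x px [320.  190.5] xy [ 0.4845 -0.057 ] ang -0.50 L 0.032 W 0.015
x px [272. 135.] xy [ 0.4248 -0.0682] ang -0.54 L 0.024 W 0.019
```

View pics/p1_z.png

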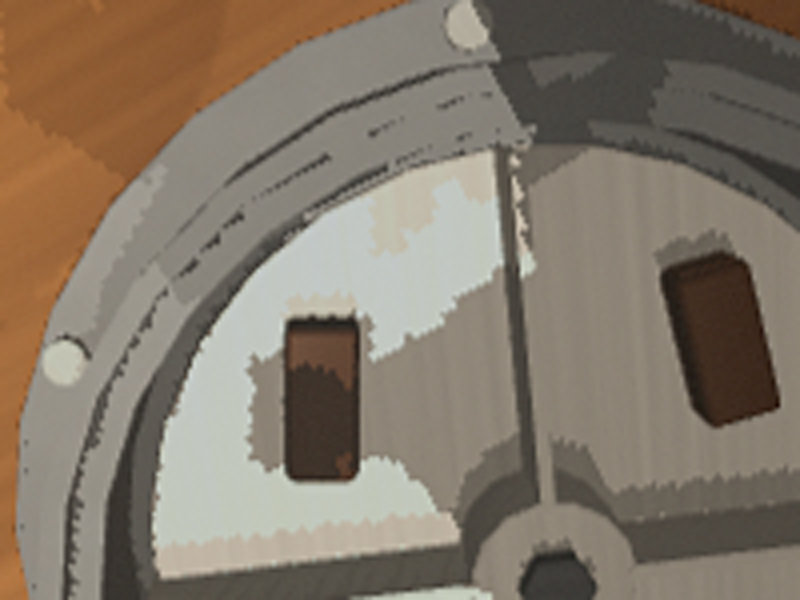

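```bash
python3 - <<'E'
from h import *
print(pick([.4848,-.0574],-.50,.016,"p1",yref=2.6))
w=capture("wrist"); save(w,"p1_l")
t=capture("top"); H=hsv(t); g=cv2.inRange(H,(0,0,205),(180,60,255)); k=big(win(g,386,178,30)); print("tinfloor",circ(cast(t,cv2.convexHull(k)[:,0],.003)))
g=cv2.inRange(H,(0,0,0),(180,75,255)); k=big(win(g,386,178,30)); print("tin",circ(cast(t,cv2.convexHull(k)[:,0],.05)))
E
```

```text
p1 px [320. 192.] xy [ 0.4849 -0.0571] ang -0.49 L 0.033 W 0.015
p1 px [266.5 142. ] xy [ 0.4269 -0.0752] ang -0.54 L 0.016 W 0.012
p1 px [320.5 207.5] xy [ 0.4846 -0.0569] ang -0.48 L 0.034 W 0.015
down t=37.7 tcp [ 0.4851 -0.0569 -0.0044] w=0.0271 F [ 0.01 -0.05  0.13]
grip t=37.9 tcp [ 0.4854 -0.057  -0.004 ] w=0.0146 F [-0.81 -0.8   6.91]
lift t=38.7 tcp [ 0.484  -0.0568  0.1192] w=0.0146 F [ 0.19  0.39 -1.17]
True
tinfloor (array([ 0.61483932, -0.32980669]), np.float64(0.046045167284898166))
tin (array([ 0.61309986, -0.32911083]), np.float64(0.05960659828607523))
```

View pics/p1_l.png

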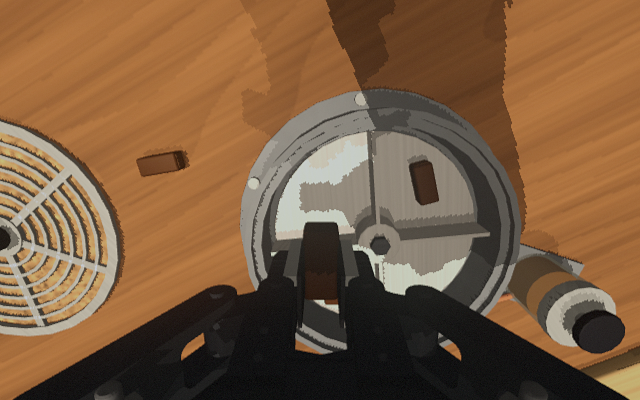

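```bash
cat >> h.py <<'E'
def findtin(t=None,guess=None):
    t=t or capture("top"); u,v=proj(t,[*(guess if guess is not None else (.613,-.329)),.05])[0]
    g=cv2.inRange(hsv(t),(0,0,0),(180,75,255)); k=big(win(g,u,v,42)); c,r=circ(cast(t,cv2.convexHull(k)[:,0],.05)); print("tin",c.round(4),"r %.4f"%r); return c,r
def drop(tin,off,tipz=.034,yaw=1.08):
    tin=np.array(tin); p=tin+off*np.array([np.cos(yaw),np.sin(yaw)])
    move_pose([*p,.12],D(yaw)); st("over tin")
    move_l([*p,tipz+TIP],speed=.2)
    set_gripper(.034); move_l([*p,.12],speed=.3); st("dropped")
E
python3 - <<'E'
from h import *
drop([.6135,-.329],.020)
w=capture("wrist"); save(w,"d1")
E
```

```text
over tin t=39.9 tcp [ 0.6225 -0.3106  0.1194] w=0.0144 F [-0.59  0.57  0.35]
dropped t=41.5 tcp [ 0.6234 -0.3116  0.1213] w=0.0340 F [ 0.49 -0.2  -0.06]
```

View pics/d1.png

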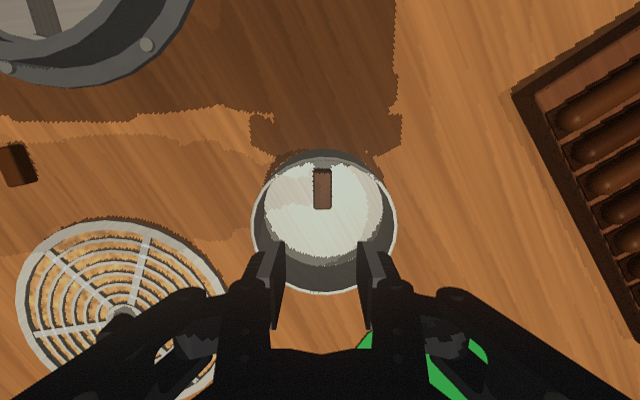

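```bash
python3 - <<'E'
from h import *
r=pick([.5655,-.085],-.47,.016,"p2",yref=1.4); print(r)
w=capture("wrist"); save(w,"p2_l")
if r:
    c,_=findtin(); 
    if np.linalg.norm(c-[.6135,-.329])<.006: drop([.6135,-.329],-.020); w=capture("wrist"); save(w,"d2")
E
python3 -c "
import cv2,numpy as np,os
a=[cv2.resize(cv2.imread('pics/%s.png'%n),(400,250)) if os.path.exists('pics/%s.png'%n) else np.zeros((250,400,3),np.uint8) for n in('p2_h0','p2_h1','p2_l','d2')]
cv2.imwrite('pics/m2.png',np.vstack([np.hstack(a[:2]),np.hstack(a[2:])]))"
```

```text
p2 px [268.  231.5] xy [ 0.577  -0.1422] ang -0.51 L 0.016 W 0.016
p2 px [319. 189.] xy [ 0.5632 -0.0847] ang -0.46 L 0.035 W 0.015
p2 px [320.5 207.5] xy [ 0.563 -0.085] ang -0.46 L 0.036 W 0.015
down t=44.4 tcp [ 0.5635 -0.085  -0.0043] w=0.0268 F [ 0.44 -0.28 -0.1 ]
grip t=44.7 tcp [ 0.5639 -0.0851 -0.0039] w=0.0144 F [-0.19  0.55  5.88]
lift t=45.5 tcp [ 0.5624 -0.0849  0.1191] w=0.0144 F [-0.51 -0.3   0.32]
True
tin [ 0.6132 -0.3289] r 0.0598
over tin t=46.7 tcp [ 0.6039 -0.3458  0.1194] w=0.0144 F [ 0.44  0.2  -0.41]
dropped t=48.2 tcp [ 0.6045 -0.3469  0.1214] w=0.0338 F [ 0.83  1.   -1.01]
```

View pics/m2.png

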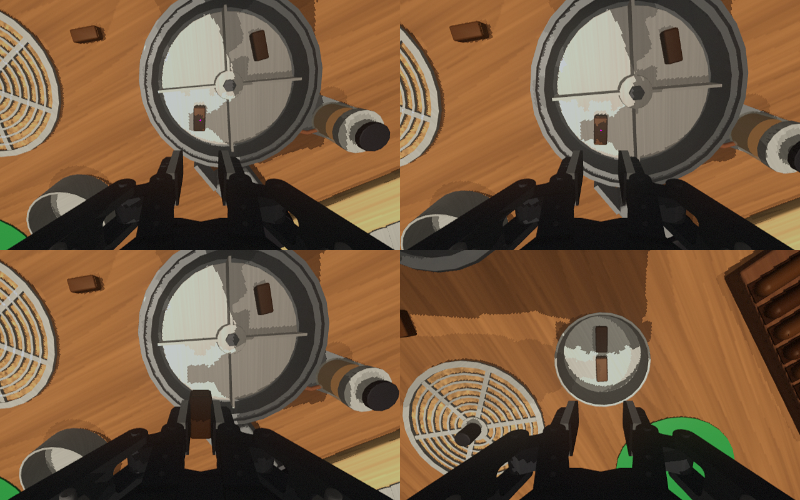

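```bash
python3 - <<'E'
from h import *
r=pick([.5135,.0236],-.19,.016,"p3",opening=.025,yref=1.4); print(r)
w=capture("wrist"); save(w,"p3_l")
if r:
    c,_=findtin(); 
    if np.linalg.norm(c-[.6135,-.329])<.006: drop([.6135,-.329],.025,yaw=-.49,tipz=.036); w=capture("wrist"); save(w,"d3")
E
python3 -c "
import cv2,numpy as np,os
a=[cv2.resize(cv2.imread('pics/%s.png'%n),(400,250)) if os.path.exists('pics/%s.png'%n) else np.zeros((250,400,3),np.uint8) for n in('p3_h0','p3_h1','p3_l','d3')]
cv2.imwrite('pics/m3.png',np.vstack([np.hstack(a[:2]),np.hstack(a[2:])]))"
```

```text
p3 px [321. 192.] xy [0.5145 0.0241] ang -0.18 L 0.035 W 0.015
p3 px [321.1 206.5] xy [0.5139 0.0244] ang 2.92 L 0.036 W 0.015
down t=51.5 tcp [ 0.5144  0.0244 -0.0044] w=0.0252 F [0.35 0.25 0.45]
grip t=51.7 tcp [ 0.5148  0.0245 -0.004 ] w=0.0145 F [-0.54  0.46  6.45]
lift t=52.5 tcp [0.5133 0.0244 0.1191] w=0.0148 F [-0.56  0.08 -1.08]
True
tin [ 0.6131 -0.3292] r 0.0596
over tin t=55.0 tcp [ 0.6356 -0.3403  0.1199] w=0.0147 F [ 0.25 -0.52  0.47]
dropped t=56.5 tcp [ 0.6361 -0.3411  0.1215] w=0.0342 F [ 0.15  0.11 -0.33]
```

View pics/m3.png

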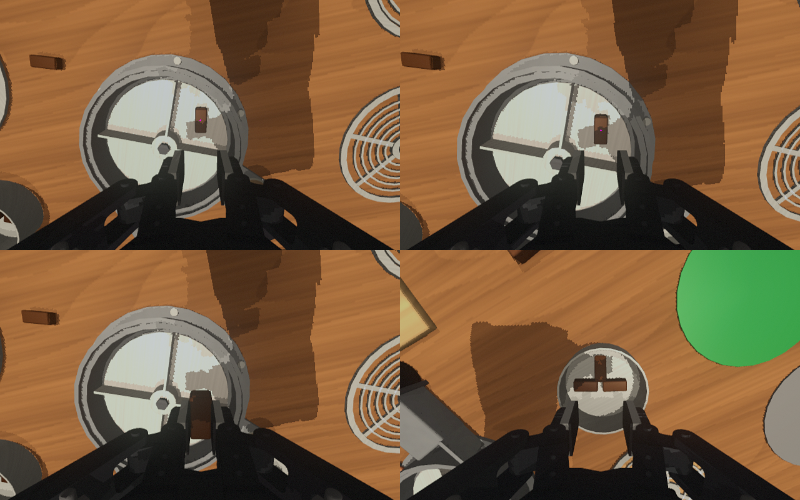

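```bash
python3 - <<'E'
from h import *
set_gripper(.04,50); yaw=1.25
move_pose([.4005,-.1655,.10],D(yaw)); st()
w=capture("wrist"); m=proj(w,[.4005,-.1655,.014])[0]; print(m); H=hsv(w); u,v=m.astype(int); print(H[v,u-60:u+60:6].tolist())
b=(u-60,v-60,u+60,v+55); save(w,"p4",b,5,[m])
E
```

```text
t=58.3 tcp [ 0.4013 -0.1659  0.1002] w=0.0399 F [ 0.28 -0.41 -0.23]
[319.0869565  197.55789415]
[[14, 163, 152], [14, 166, 155], [13, 163, 150], [14, 165, 144], [14, 171, 142], [13, 164, 149], [13, 164, 148], [13, 164, 148], [13, 165, 145], [13, 149, 115], [13, 149, 113], [12, 146, 112], [14, 161, 163], [14, 161, 173], [14, 162, 168], [14, 162, 168], [14, 163, 172], [14, 164, 169], [14, 165, 158], [14, 166, 163]]
```

View pics/p4.png

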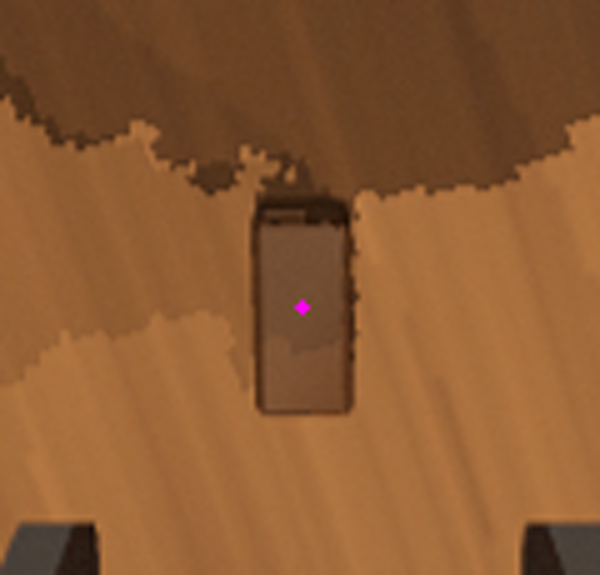

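```bash
python3 - <<'E'
from h import *
r=pick([.4005,-.1662],1.25,0.,"p4",opening=.035,yref=1.25,refine=False); print(r)
if r:
    c,_=findtin(); 
    if np.linalg.norm(c-[.6135,-.329])<.006: drop([.6135,-.329],-.025,yaw=-.49,tipz=.038); 
    w=capture("wrist"); save(w,"d4")
E
```

```text
down t=60.1 tcp [ 0.4011 -0.1665 -0.0203] w=0.0348 F [-0.21  0.93  0.72]
grip t=60.4 tcp [ 0.4012 -0.1665 -0.0201] w=0.0147 F [-1.19  0.67  7.18]
lift t=61.3 tcp [ 0.4    -0.166   0.1193] w=0.0144 F [ 0.11  0.29 -0.95]
True
tin [ 0.6131 -0.3292] r 0.0596
over tin t=62.8 tcp [ 0.591  -0.3169  0.1196] w=0.0147 F [0.19 0.2  0.18]
dropped t=64.3 tcp [ 0.592  -0.3175  0.1215] w=0.0339 F [-0.67 -0.45 -1.39]
```

View pics/d4.png

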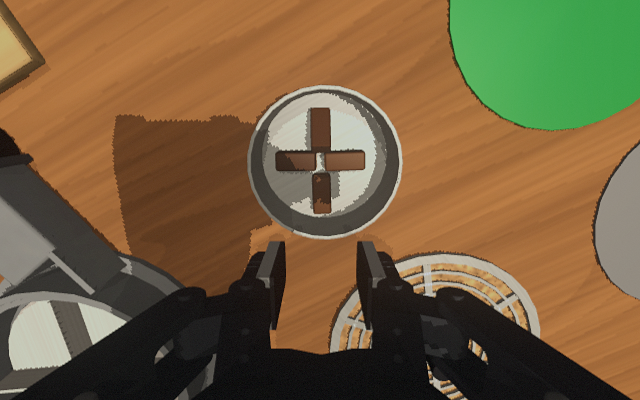

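```bash
python3 - <<'E'
from h import *
x,y=.656,.0828
set_gripper(0,40)
move_pose([x,y,.10],D(1.57)); w=capture("wrist"); save(w,"o1",None,1,[proj(w,[x,y,.088])[0]])
E
```

```text
(no output)
```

View pics/o1.png

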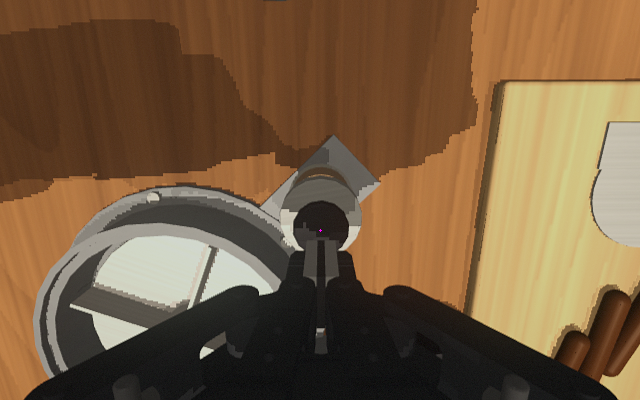

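```bash
python3 - <<'E'
from h import *
x,y=.656,.0828
move_l([x,y,.090+TIP],speed=.15); f0=st("near")["ft_force"][2]
tz=.0865
while tz>.076:
    move_l([x,y,tz+TIP],speed=.05); f=read_state()["ft_force"][2]; print("%.4f %.2f %.4f"%(tz,f,read_state()["tcp_pos"][2]-TIP))
    if f>11: break
    tz-=.0012
sleep(.2); st("pressed"); w=capture("wrist"); save(w,"o2",(200,120,440,300),3)
move_l([x,y,.10],speed=.15); sleep(.3); st("up"); w=capture("wrist"); save(w,"o3",(200,120,440,300),3)
E
```

```text
near t=66.7 tcp [0.6557 0.082  0.0663] w=0.0001 F [ 0.07 -0.35  0.44]
0.0865 1.14 0.0873
0.0853 3.20 0.0858
0.0841 3.77 0.0843
0.0829 4.43 0.0830
0.0817 4.85 0.0818
0.0805 5.57 0.0806
0.0793 6.27 0.0797
0.0781 13.40 0.0796
pressed t=68.9 tcp [0.6563 0.0828 0.0561] w=-0.0000 F [-0.57 -0.8  14.85]
up t=69.7 tcp [0.6554 0.0827 0.0989] w=0.0000 F [-0.7  -0.24 -0.2 ]
```

View pics/o2.png

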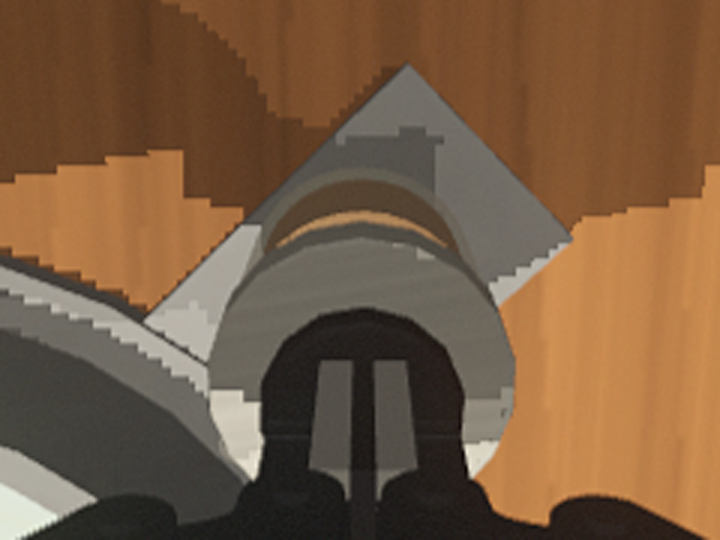

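View pics/o3.png

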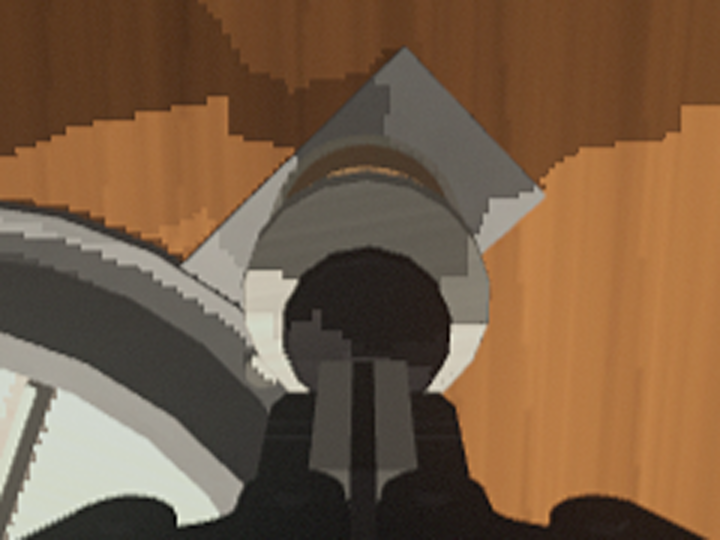

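```bash
python3 - <<'E'
from h import *
move_pose([.54,-.06,.24],D(1.57)); st()
w=capture("wrist"); save(w,"f1"); np.savez("f1.npz",**w)
t=capture("top"); save(t,"f1t",(120,110,420,300),2.6)
E
```

```text
t=70.6 tcp [ 0.5403 -0.0596  0.2392] w=0.0002 F [-0.39 -0.07 -0.54]
```

View pics/f1.png

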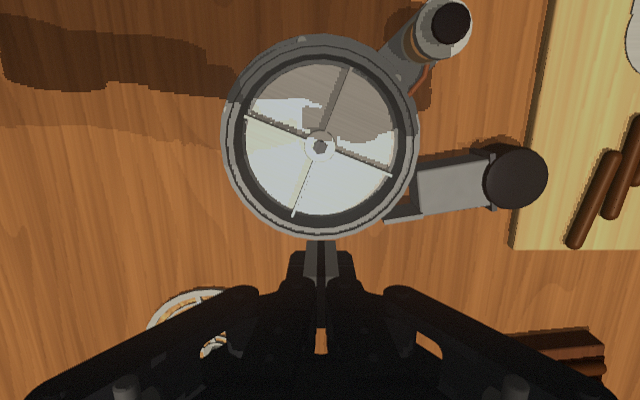

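```bash
python3 - <<'E'
from h import *
w=dict(np.load("f1.npz")); 
im=cv2.resize(w["pixels"][25:245,210:430,::-1],None,fx=2.7,fy=2.7,interpolation=cv2.INTER_CUBIC); cv2.imwrite("pics/f1z.png",im)
T=cast(w,[(347,70),(246,118),(294,215),(390,175)],.042)[:,:2]; c,r=circ(T); print(T.round(4),c,r, cast(w,[320,147],.042), cast(w,[320,147],.045))
print(np.degrees(np.arctan2(*(T-c).T[::-1])))
E
```

```text
[[ 0.5683  0.0481]
 [ 0.4595 -0.0007]
 [ 0.5093 -0.1119]
 [ 0.6199 -0.0637]] [ 0.53970029 -0.03223725] 0.08569719432214556 [[ 0.54002217 -0.03197606  0.042     ]] [[ 0.5400289  -0.03162124  0.045     ]]
[  70.42289386  158.50736517 -110.90088515  -21.41259143]
```

View pics/f1z.png

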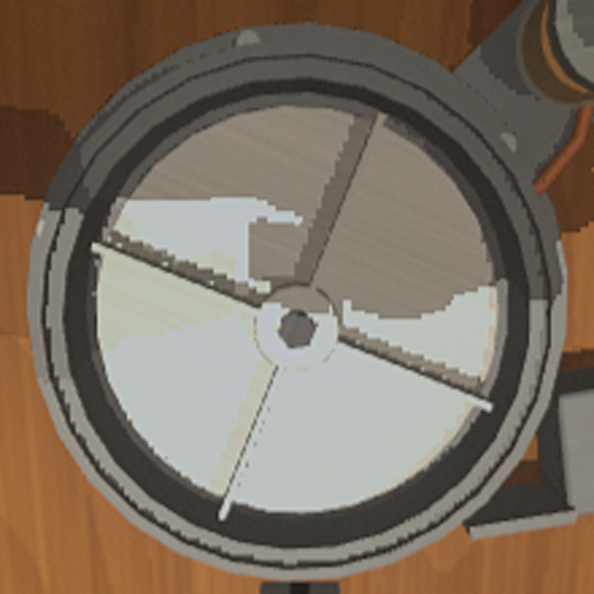

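```bash
cat > flick.py <<'E'
from h import *
def flick(c,paddle_deg,speed=.25,d=.055,s0=-.042,s1=.075,z0=.024,z1=.069,a0=15):
    ph=np.radians(paddle_deg+a0); n=np.array([np.cos(ph),np.sin(ph)]); t=np.array([-n[1],n[0]]); yaw=near(np.arctan2(t[1],t[0]),0.3)
    A=np.array(c)+d*n+s0*t; B=np.array(c)+d*n+s1*t; print("yaw",yaw,A,B)
    set_gripper(0,40)
    move_pose([*A,.10],D(yaw)); move_l([*A,z0+TIP],speed=.15); st("in")
    move_l([*B,z1+TIP],speed=speed); s=st("out")
    move_l([*B,.14],speed=.4)
if __name__=="__main__":
    flick([.5398,-.0321],-111)
    p=read_state()["tcp_pos"]; W=[]
    move_pose([.50,-.10,.20],D(0.3)); 
    for i in range(9): W.append((read_state()["time_s"],capture("wrist"))); sleep(.2)
    print([round(a,2) for a,_ in W]); ims=[cv2.resize(w["pixels"][:,:,::-1],(266,166)) for _,w in W]
    cv2.imwrite("pics/fl.png",np.vstack([np.hstack(ims[i:i+3]) for i in(0,3,6)]))
E
python3 flick.py
```

```text
yaw -0.1047197551196597 [ 0.49228101 -0.08240851] [ 0.60864008 -0.09463834]
in t=73.2 tcp [ 0.4929 -0.0825  0.0011] w=0.0001 F [ 0.41 -0.26 -0.29]
out t=73.9 tcp [ 0.6081 -0.0946  0.0456] w=0.0001 F [-1.04  0.74 -0.01]
[74.81, 75.06, 75.31, 75.56, 75.81, 76.06, 76.31, 76.56, 76.81]
```

View pics/fl.png

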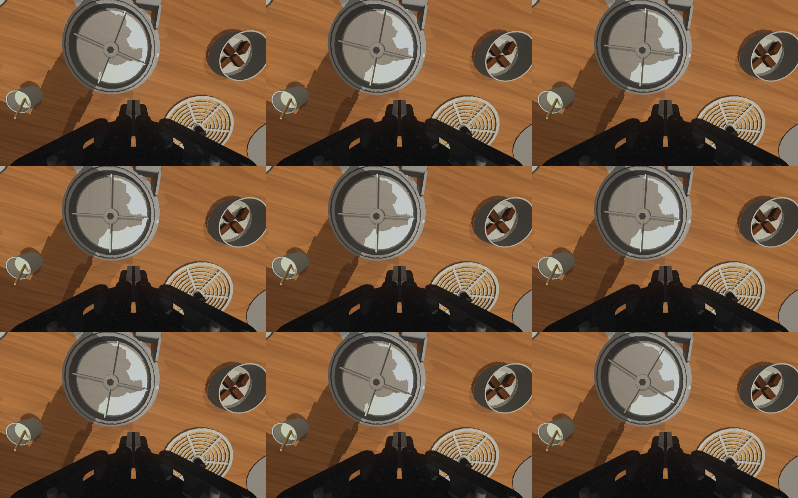

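```bash
python3 - <<'E'
from h import *
W=[]
for i in range(4): W.append((read_state()["time_s"],capture("wrist")))
print([round(a,2) for a,_ in W]); ims=[cv2.resize(w["pixels"][0:260,100:420,::-1],(390,290)) for _,w in W]
cv2.imwrite("pics/fl2.png",np.vstack([np.hstack(ims[i:i+2]) for i in(0,2)]))
E
```

```text
[77.06, 77.11, 77.16, 77.21]
```

View pics/fl2.png

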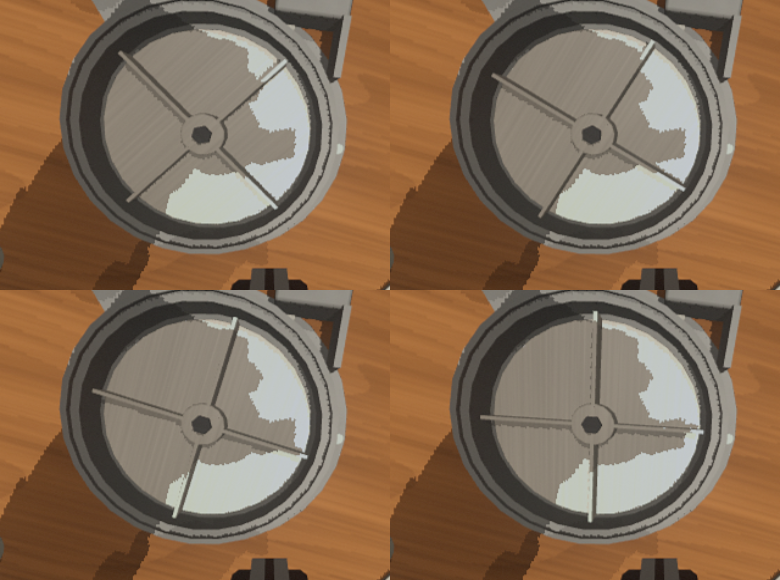

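```bash
python3 - <<'E'
from h import *
set_gripper(.05,60)
move_pose([.6245,.298,.19],D(1.57)); st()
t=capture("top"); save(t,"g1t",(110,130,280,300),3.3)
w=capture("wrist"); save(w,"g1"); np.savez("g1.npz",**w)
H=hsv(t); gm=cv2.inRange(H,(0,0,120),(180,70,255))
for nm,(u,v,r,z) in dict(glow=(156,257,36,.005)).items():
    m=win(gm,u,v,r); h=cv2.convexHull(np.vstack([x for x in cv2.findContours(m,0,1)[0] if len(x)>5]))[:,0]; print(nm,circ(cast(t,h,z)))
E
```

```text
t=79.3 tcp [0.6248 0.2967 0.1903] w=0.0500 F [-0.12 -0.07  0.15]
glow (array([0.41254971, 0.37409908]), np.float64(0.046103610811477964))
```

View pics/g1.png

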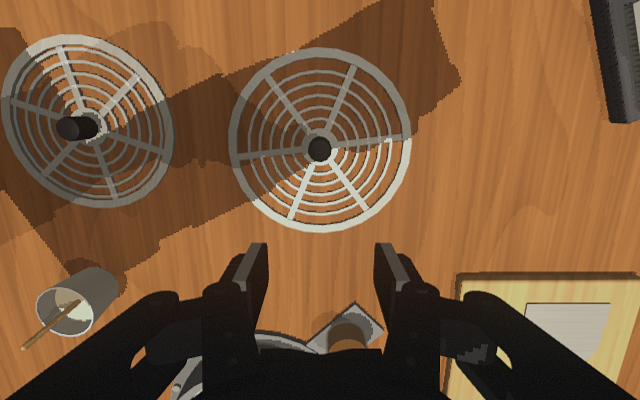

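View pics/g1t.png

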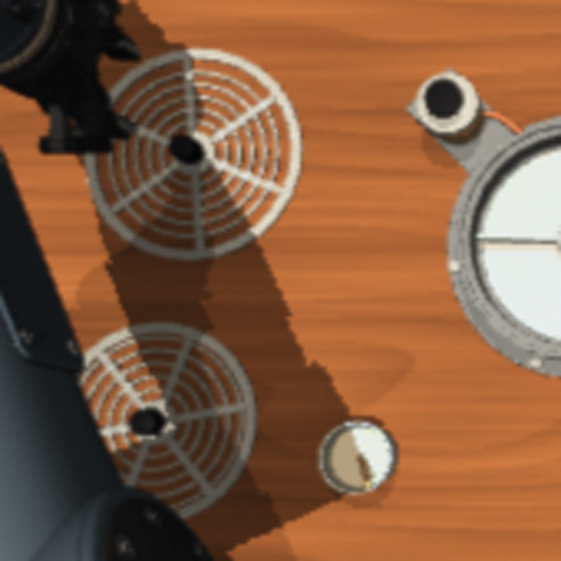

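```bash
python3 - <<'E'
from h import *
w=dict(np.load("g1.npz")); H=hsv(w)
m=win(cv2.inRange(H,(0,0,40),(180,85,255)),320,140,100)
h=cv2.convexHull(np.vstack([x for x in cv2.findContours(m,0,1)[0] if len(x)>25]))[:,0]; P=cast(w,h,.0025); c,r=circ(P); res=np.linalg.norm(P[:,:2]-c,axis=1)-r; print(c,r,res.std(),res.min(),res.max())
m=win(cv2.inRange(H,(0,0,0),(180,255,70)),320,148,16);k=big(m);cc,rr=cv2.minEnclosingCircle(k); print(cc,rr,cast(w,cc,.020))
E
```

```text
[0.62412812 0.32519153] 0.09938096489559234 0.00021188993306261403 -0.0005077244007988951 0.0006004390439972584
(319.20928955078125, 148.53488159179688) 12.593186378479004 [[0.62400767 0.32559786 0.02      ]]
```

```bash
python3 - <<'E'
from h import *
move_l([.6241,.3254,.06],speed=.2); move_l([.6241,.3254,-.0155],speed=.12); st("down")
set_gripper(.015,80); st("grip")
move_l([.6241,.3254,.12],speed=.15); s=st("lift")
if s["gripper_width"]>.018:
    move_l([.5398,-.0320,.12],speed=.25); st("over")
    move_l([.5398,-.0320,.065],speed=.12); st("low")
    w=capture("wrist"); save(w,"g2"); np.savez("g2.npz",**w); t=capture("top"); save(t,"g2t",(200,110,440,310),3)
E
```

```text
down t=81.0 tcp [ 0.6247  0.3257 -0.0145] w=0.0499 F [ 0.6  -1.05  0.21]
grip t=81.4 tcp [ 0.6248  0.3257 -0.0141] w=0.0216 F [-0.1   0.26  6.02]
lift t=82.4 tcp [0.6235 0.3251 0.1188] w=0.0213 F [-0.61  0.47 -3.65]
over t=84.1 tcp [ 0.54   -0.0312  0.1199] w=0.0216 F [-0.5   0.85 -3.63]
low t=84.7 tcp [ 0.5401 -0.0317  0.0653] w=0.0213 F [ 0.38 -0.57 -3.9 ]
```

View pics/g2.png

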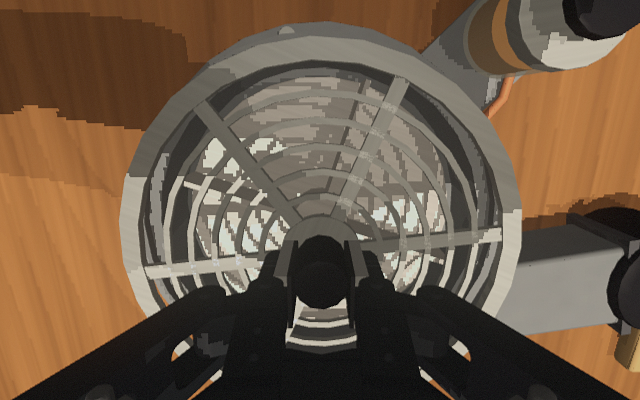

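```bash
python3 - <<'E'
from h import *
move_l([.5398,-.0320,.044],speed=.08); st("a")
z=.044
while z>.030:
    z-=.0015; move_l([.5398,-.0320,z],speed=.04); s=read_state(); print("%.4f cmd %.4f F"%(s["tcp_pos"][2],z),s["ft_force"].round(1))
    if s["ft_force"][2]>2: break
w=capture("wrist"); save(w,"g3")
E
```

```text
a t=85.2 tcp [ 0.5396 -0.032   0.044 ] w=0.0216 F [-0.89  0.08 -3.19]
0.0428 cmd 0.0425 F [-0.1 -0.7 -2.8]
0.0410 cmd 0.0410 F [ 0.1 -0.1 -2.9]
0.0394 cmd 0.0395 F [ 0.1 -0.1 -3.4]
0.0379 cmd 0.0380 F [-0.  -0.6 -3.2]
0.0364 cmd 0.0365 F [-0.2  0.1 -3.2]
0.0349 cmd 0.0350 F [ 0.5 -0.3 -3.5]
0.0339 cmd 0.0335 F [-1.2 -0.5  2.6]
```

View pics/g3.png

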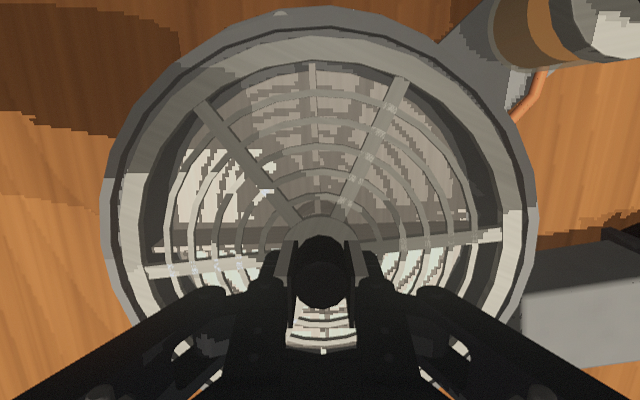

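```bash
python3 - <<'E'
from h import *
set_gripper(.05); st()
move_l([.5398,-.0320,.12],speed=.15)
move_pose([.54,-.06,.20],D(1.57)); w=capture("wrist"); save(w,"g4"); np.savez("g4.npz",**w)
move_pose([.25,.42,.25],D(2.6)); st()
t=capture("top"); save(t,"e_t"); s=capture("scene"); save(s,"e_s")
findtin(t)
save(t,"e_tz",(200,110,440,310),3); save(s,"e_sz",(220,110,460,310),3)
E
```

```text
t=87.4 tcp [ 0.5398 -0.032   0.0335] w=0.0500 F [-0.38 -0.05  0.3 ]
 t=90.6 tcp [0.2506 0.4197 0.2498] w=0.0498 F [ 0.31  0.7  -0.71]
tin [ 0.6131 -0.3292] r 0.0596
```

View pics/g4.png

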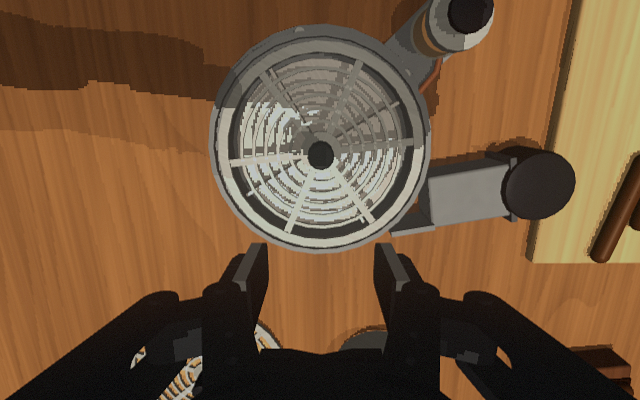

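View pics/e_tz.png

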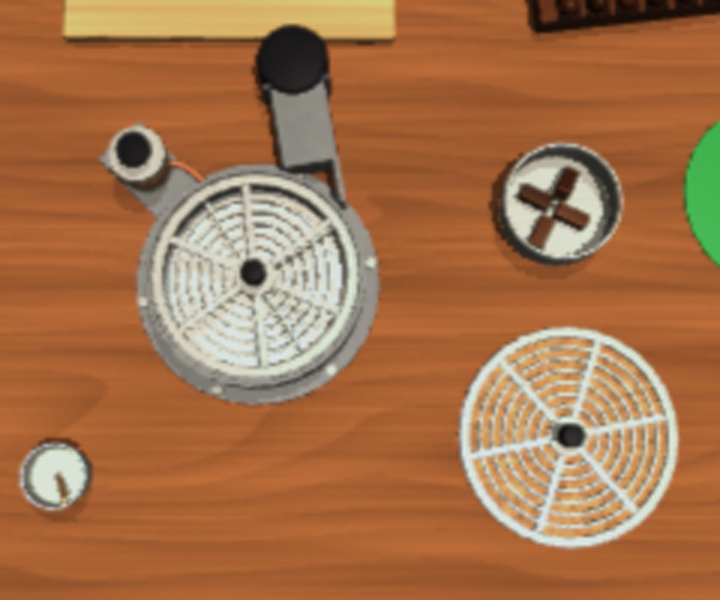

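View pics/e_sz.png

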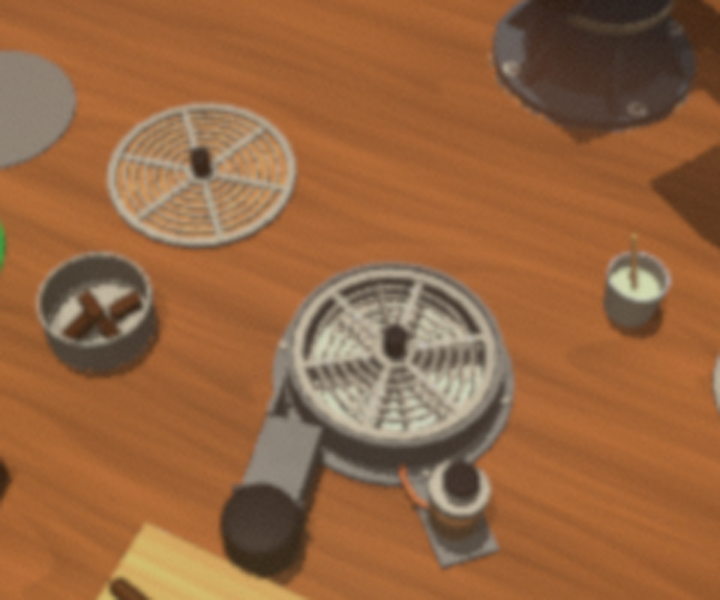

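```bash
python3 - <<'E'
from h import *
w=dict(np.load("g4.npz")); H=hsv(w)
m=win(cv2.inRange(H,(0,0,0),(180,255,75)),320,154,18);k=big(m);cc,rr=cv2.minEnclosingCircle(k); print("knob px",cc,cast(w,cc,.068))
save(w,"g4z",(200,15,440,265),3.1*.75)
t=capture("top"); m=win(cv2.inRange(hsv(t),(0,0,0),(180,255,85)),284,201,8);M=cv2.moments(big(m)); p=(M["m10"]/M["m00"],M["m01"]/M["m00"]); s=capture("scene"); m=win(cv2.inRange(hsv(s),(0,0,0),(180,255,85)),352,223,9);M=cv2.moments(big(m)); q=(M["m10"]/M["m00"],M["m01"]/M["m00"]); print("knob tri",p,q,tri(t,p,s,q))
E
```

```text
knob px (320.0, 154.5) [[ 0.54004761 -0.03197637  0.068     ]]
knob tri (283.83730158730157, 200.5) (351.40816326530614, 223.73129251700678) [ 0.54071375 -0.03073153  0.0677283 ]
```

View pics/g4z.png

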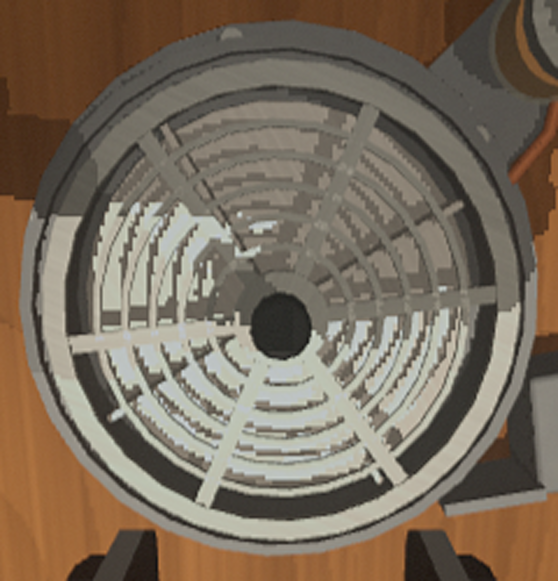

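```bash
python3 -c "
from cell import *
print(read_state()['time_s'],close_job())"
```

```text
the job is handed in; nothing more can be done
90.7917 None
```

I handed the job in at 90.8 s of the allowed 210 s; the hand-in gave no verdict.

**What I did**
1. I laid the 216 mm guard on the cork mat.
2. I put all four cigar ends in the scrap tin: three from the fan and one from the bench. The fourth sector between the paddles was empty.
3. I pushed the oiler's plunger to its stop, about 8 mm (6 N, then a hard stop), and it came back up.
4. I flicked the impeller. Frames 0.05 s apart showed it still turning at about 5 rad/s, with no hand near it, more than 3 s after the flick.
5. I laid the 198 mm guard (measured diameter 198.8 mm) in the recess. It touched down at the height of the ledge, not the rim.

**Last checks**
- **Guard on the fan:** the knob is within 2 mm of the fan's axis and the gap looks even all round.
- **Guard on the mat:** the 216 mm guard lies flat on the cork.
- **Tin:** it is upright at its starting place with the four ends in it.
- **Glue pot:** it looks untouched.
- **Smallest guard:** I left it alone on the bench, with no late measurement of it (see below).
- **Plunger:** it is up.

**What failed or disagreed**
- **First grasps:** my first try on the 216 mm guard slipped off the knob and a trial close moved the guard a few millimetres. The shut fingertips turned out to be about 23.5 mm short of the reported TCP. I found this by touching the bench, allowed for it from then on, and the oiler's stop agreed.
- **Knob height:** the two-camera height of the 198 mm guard's knob came out about 3 mm lower than I expected by comparison with the first guard. The touchdown height fitted the ledge, so I took this as pixel noise.
- **Smallest guard:** one late measurement failed because the arm was in the way. Its first measurement, a radius of 89 mm, identified it as the 180 mm guard.

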